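Gauge the guide tube and show the probe to the inspection camera

TASK

Pick from the rack the one gauge whose probe suits the bore of the guide tube (the middle thickness of the three; the others stay in the rack), slide it gently into the tube until its collar stops against the mouth, and draw it out again. Then hold it level before the inspection camera, not bumping it, pointing straight at the lens, with its tip centred about 4 cm in front of the glass. Finish while still holding it there, and leave the other things on the bench where they are.

Things in the scene. Friction and masses are not known exactly. Their poses are not given: they have to be found in the camera images.
- gauge_middle: The right gauge, the middle one in thickness: steel probe 14 mm in diameter, 60 mm long (last 7 mm tapered), round collar 34 mm in diameter, 7 mm thick, square aluminium handle 18 x 18 x 105 mm; about 150 g. Origin on the axis in the collar's front face; +x along the probe: tip x = 60 mm, collar -7..0, handle -112..-7. It starts level, axis 49 mm above the bench
- gauge_thin: Look-alike, too thin: steel probe 8 mm in diameter, 60 mm long (last 7 mm tapered), round collar 34 mm in diameter, 7 mm thick, square aluminium handle 18 x 18 x 105 mm; about 150 g. Origin on the axis in the collar's front face; +x along the probe: tip x = 60 mm, collar -7..0, handle -112..-7. It starts level, axis 49 mm above the bench
- gauge_thick: Look-alike, too thick for the bore: steel probe 20 mm in diameter, 60 mm long (last 7 mm tapered), round collar 34 mm in diameter, 7 mm thick, square aluminium handle 18 x 18 x 105 mm; about 150 g. Origin on the axis in the collar's front face; +x along the probe: tip x = 60 mm, collar -7..0, handle -112..-7. It starts level, axis 49 mm above the bench
- gauge_middle_tip (a point): Centre of the middle gauge's tip, 60 mm ahead of the collar's front face. In the rack the handle is free from 22 to 95 mm behind that face: take it from above across its flats, about 55 mm behind the face (centre of mass about 40 mm behind), and lift it straight up
- gauge_rack: Fixed rack, 110 x 196 mm, 48 mm high: base plate 8 mm thick and two aluminium bars across it, with notches 22 mm wide and 8 mm deep at y = -60, 0, +60 mm that carry the handles near both ends; the gauges lie in them in any order, probes to the rack's +x, collar faces at x = 58 mm. Origin under the centre
- guide_tube: Fixed steel tube lying level in an aluminium clamp block on a dark base plate 100 x 84 mm (x = 5..105 mm), 80 mm high. Origin on the bench surface below the mouth's centre; +x is the direction of insertion, into the bore. The block starts 33 mm behind the mouth
- tube_mouth (a point): Centre of the tube's open mouth, 60 mm above the bench, axes as the tube's (x into the bore). Bore 17 mm in diameter and 91 mm deep (the probe does not reach the bottom); the mouth flares to 29 mm inside and 38 mm outside over the first 12 mm; its rim stops the collar when the collar's face is in the mouth's plane
- inspection_camera: Fixed small grey camera (housing 55 x 46 x 46 mm) on a post with a round foot 84 mm in diameter, black lens barrel 34 mm in diameter; 183 mm high in all. Origin on the bench surface below the lens glass; +x is the direction from the glass back into the camera, so the lens looks along -x
- lens (a point): Centre of the lens glass, 160 mm above the bench, axes as the camera's: the tip belongs at x = -40 mm, y = z = 0
- terminal_block: Bystander: green terminal strip, 14 x 52 x 17 mm, beside the guide tube; origin under its centre
- heatsink: Bystander: small finned heat sink, 30 x 30 x 12 mm, by the camera's foot; origin under its centre
- capacitor: Bystander: standing black capacitor, 18 mm in diameter, 32 mm high, beyond the tips of the probes in the rack; origin under its centre
- dish: Bystander: small metal dish, 44 mm in diameter, 16 mm high; origin under its centre
- module: Bystander: small grey plug-in module, 15 x 61 x 9 mm; origin under its centre
There are look-alikes about, which are no part of the job. What is shaped like the guide_tube but blue or red is not meant. What is shaped like the gauge_middle but red is not meant.

How it is judged:
By the outcome, as a careful person would: the job done as asked, in the order asked, and still so for the second after the job is handed in, while the arm keeps its last pose, push and grip.
It also fails if it takes over 54 s, if anything falls off the work surface, if the arm or the gripper's body presses on something with over 40 N, if the wrist force passes 120 N, or if a joint passes its speed limit or range.

ROBOT

A 6-joint arm with a two-finger parallel gripper is mounted at the origin on a cart in front of the work surface, level with it; the furniture and walls round the work are solid. World frame = base frame: x ahead of the robot, y to its left, z up, the work surface at z = 0. Lengths are in m, angles in rad, forces in N, time in s.
With the tool pointing down it reaches from about 0.375 to 0.9 m from the base axis. Payload 3.1 kg.
Tool frame: the origin (TCP) lies at the very end of the fingers, on their centre line; the grasp point (between the pads) lies 19 mm behind it; z points along the fingers, y is the direction in which the jaws open and shut (so a half turn about z gives the same grasp; the last joint's range is limited). The gripper opens to 87 mm and grips with 3 to 60 N. Pads are 19 mm wide; open, the fingers measure 117 mm over their backs; the gripper's body (75 mm by 190 mm) begins 51 mm behind the grasp point.
Start: joints at [1.071, 0.527, 1.433, -0, 1.181, -0.178], TCP at [0.197, 0.593, 0.223] pointing down, gripper open.
Joint ranges: [-3.08, 3.08], [-0.75, 2.2], [0.22, 2.44], [-1.43, 4.57], [0, 2.65], [-2.85, 2.85]. Speed limits (rad/s): [2.79, 2.79, 3.14, 3.14, 3.14, 3.14].

INTERFACE

Orientations are given as a unit quaternion [x, y, z, w].
In Python, from rig import robot gives the robot as it stands. The module is installed in compiled form; this text tells all that it offers.
- The arm moves only by the tool carry_out, never from a script. Its argument "series" is a list of rows, each a list of 7 numbers: the shift along the tool's x, y, z in mm, then the turn, a rotation vector about the tool's x, y, z in degrees, then the gripper command: -1 is shut, 1 is fully open, values between are in proportion. In form: [[tx, ty, tz, rx, ry, rz, claw], ...]. A call has 1 to 8 rows; each row is the pose to reach, as a shift and turn from the pose measured when the call began, along the tool's axes at that moment; what a row does not reach only later rows make up. A row lasts 1/8 s, in which the tool goes at most 62.5 mm and 10.7 degrees, less where a joint would pass 70% of its speed; a pose out of reach is approached as far as the arm can. A call with a gripper value outside its range is refused whole. The fingers move at their own pace and stop on an object; "force" is the grip in N (left out, the last holds). Time passes only in rows, so rows that repeat a pose let the fingers close. It gives the time, the measured TCP pose, the force and the opening at its end, in the units of the state.
- robot.get_obs(): the state, without advancing time (a new reading comes with each control period).
- robot.camera(name): name is "scene" or "top" or "wrist"; returns a dict with "pixels" (400x640x3 uint8, red, green, blue), "fx", "fy", "cx", "cy" (pixels), "position" and "attitude" of the camera in the world. Camera axes: x right, y down, z forward; pixel columns grow to the right and rows downward; lengths in m; the calibration is good to about 2 mm. The wrist camera is an equidistant fisheye: a pixel r from the principal point sees the ray r / f radians off the axis. A picture is of the moment at which its call begins. There is no depth.
- robot.hand_in(): hands the job in, once; it reports no verdict.
The state is a dict: "time": time; "q": joint angles; "joint_velocities": joint speeds; "joint_torque": joint torques, N m; "position": TCP position; "tool_rot": TCP orientation; "ft_force": force on the tool from outside, world axes, zero at the start; "moment": the same for the moment, N m; "grip_width": finger opening in m.
Only numpy, scipy, OpenCV 4.12 (cv2) and the standard library are available. Lean on these libraries where they do the work, as an engineer would, in place of code of your own. Each camera call takes 0.05 s, during which the arm holds its last target.

## Working session

There is one attempt and no reset: what is moved stays moved. The work goes in short steps, Python scripts to look and compute and a tool call to move; the robot and the scene stay as the last step left them, time stands still between calls to the robot, and variables do not carry over. Pictures are saved under pics/ and viewed, and the job is handed in when it is done.

Besides the shell and the picture viewer there is one more tool, called after "Emit:" by a JSON object that holds its "op" and its "data", one argument or row to a line. carry_out: Moves the arm, as the interface text tells. Its arguments: {"type":"object","properties":{"series":{"type":"array"},"force":{"type":"number"}},"required":["series"]}

```bash
mkdir -p pics; cat > h.py <<'E'
import numpy as np, cv2
from rig import robot
from scipy.spatial.transform import Rotation as R
def snap(n,f):
    c=robot.camera(n); cv2.imwrite('pics/'+f,c['pixels'][:,:,::-1]); 
    np.savez('pics/'+f+'.npz',**{k:np.array(v) for k,v in c.items()}); return c
def load(f):
    return dict(np.load('pics/'+f+'.npz'))
def att(c):
    a=np.array(c['attitude']); return R.from_quat(a).as_matrix() if a.size==4 else a
def ray(c,u,v,fish=False):
    x=(u-c['cx'])/c['fx'];y=(v-c['cy'])/c['fy']
    if fish:
        r=np.hypot(x,y); d=np.array([x/r*np.sin(r),y/r*np.sin(r),np.cos(r)]) if r>1e-9 else np.array([0,0,1.])
    else: d=np.array([x,y,1.])
    return np.array(c['position']),att(c)@(d/np.linalg.norm(d))
def onz(c,u,v,z,fish=False):
    p,d=ray(c,u,v,fish); return p+d*(z-p[2])/d[2]
def tri(rays):
    A=np.zeros((3,3));b=np.zeros(3)
    for p,d in rays:
        M=np.eye(3)-np.outer(d,d);A+=M;b+=M@p
    x=np.linalg.solve(A,b); return x,[np.linalg.norm((np.eye(3)-np.outer(d,d))@(x-p)) for p,d in rays]
def proj(c,X):
    p=att(c).T@(np.array(X)-c['position']); return c['fx']*p[0]/p[2]+c['cx'],c['fy']*p[1]/p[2]+c['cy']
def big(f,box,s,o):
    i=cv2.imread('pics/'+f);x0,y0,x1,y1=box
    cv2.imwrite('pics/'+o,cv2.resize(i[y0:y1,x0:x1],None,fx=s,fy=s,interpolation=cv2.INTER_CUBIC))
E
python3 - <<'E'
from h import *
for n in ['scene','top','wrist']:
    c=snap(n,n+'0.png'); print(n,c['fx'],c['cx'],c['cy'],c['position'],c['attitude'])
print(robot.get_obs())
E
```

```text
scene 493.005189578358 325.8869797607582 192.53742308621545 [-0.11952333  1.00378966  1.12523687] [-0.26354714  0.86592054 -0.40924587  0.11507534]
top 495.2462399014179 319.11138534002436 193.23336689755845 [ 0.25346023 -0.01112401  1.48763191] [-0.69157719  0.71488584 -0.07317746  0.0728305 ]
wrist 309.70691628693146 317.9088665980264 195.99022044839023 [0.12774045 0.61556094 0.38430607] [0.80341645 0.57996917 0.07866364 0.10940662]
{'time': 0.15, 'q': array([ 1.07149507e+00,  5.28262154e-01,  1.43356756e+00, -3.70013052e-05,
        1.18139682e+00, -1.78505008e-01]), 'joint_velocities': array([ 0.00164977, -0.003699  , -0.00408469,  0.00029076, -0.00034651,
       -0.00245236]), 'joint_torque': array([ 3.13018627e-04, -4.40431952e+01, -1.76842779e+01,  6.33167918e-02,
        5.51890454e-02, -1.30490366e-04]), 'position': array([0.19679844, 0.59263799, 0.22180344]), 'tool_rot': array([ 1.59704231e-01,  9.87164571e-01, -7.76159314e-04, -2.55456864e-04]), 'ft_force': array([-0.65118372, -0.91813054, -0.27459666]), 'moment': array([-0.0315241 ,  0.01407813,  0.01475382]), 'grip_width': 0.08688251134428868}
```

View pics/scene0.png

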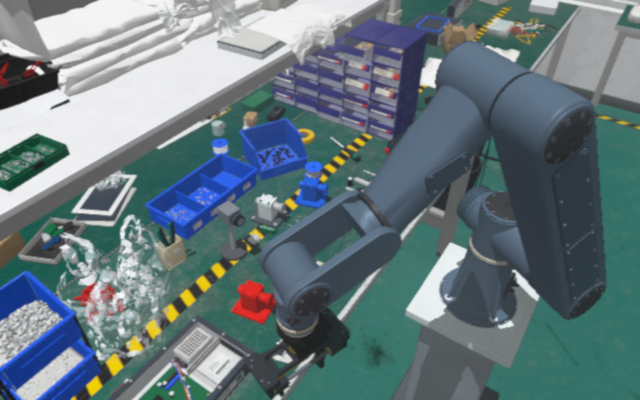

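View pics/top0.png

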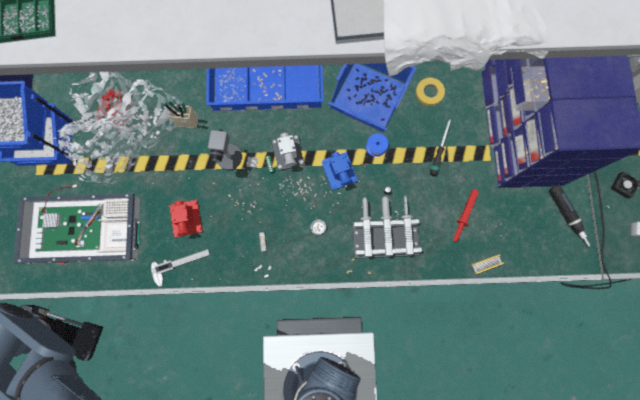

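View pics/wrist0.png

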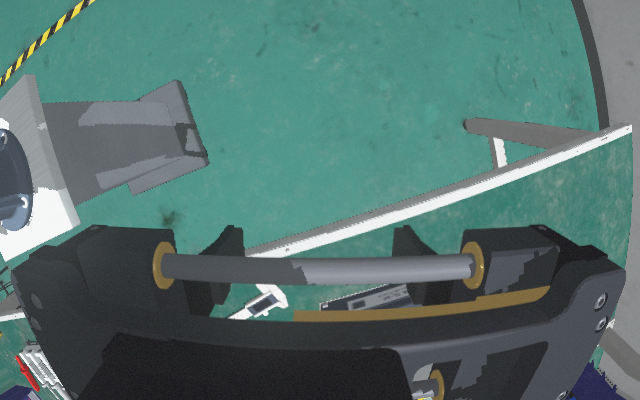

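Top view: rack at about (388,238), grey tube at (287,150) with blue and red look-alikes at (340,170) and (185,217), inspection camera at (222,148), and a red gauge at (466,215). I'll enlarge these next.

```bash
python3 - <<'E'
from h import *
big('top0.png',(345,180,435,265),7,'rack_top.png')
big('top0.png',(200,120,310,180),7,'tube_top.png')
big('scene0.png',(200,140,380,260),4,'tube_scene.png')
E
```

```text
(no output)
```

View pics/rack_top.png

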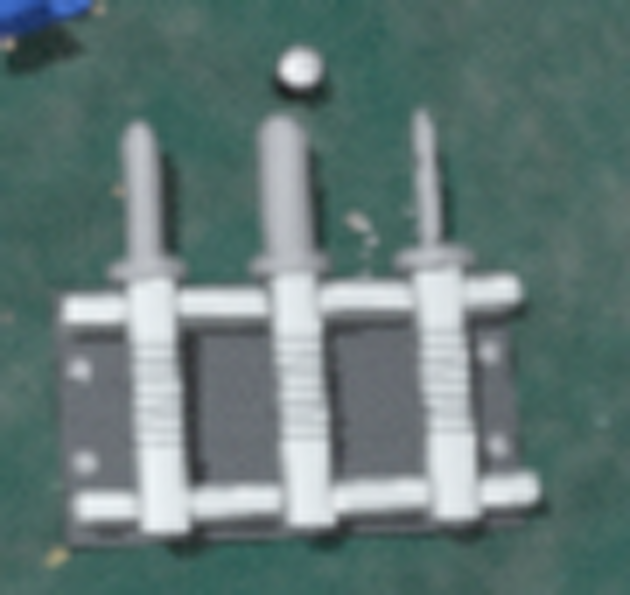

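View pics/tube_top.png

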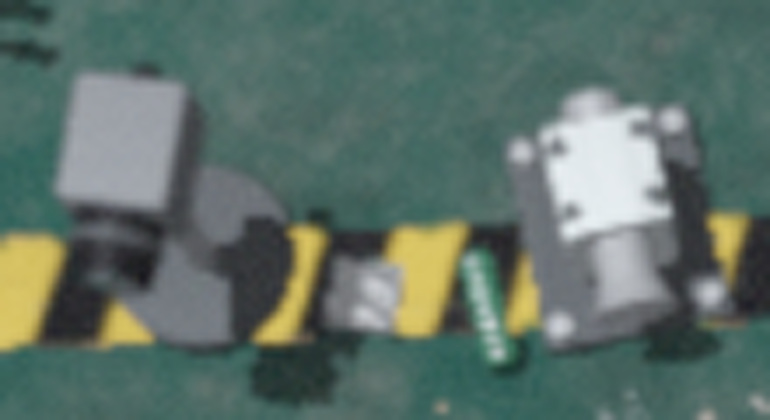

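View pics/tube_scene.png

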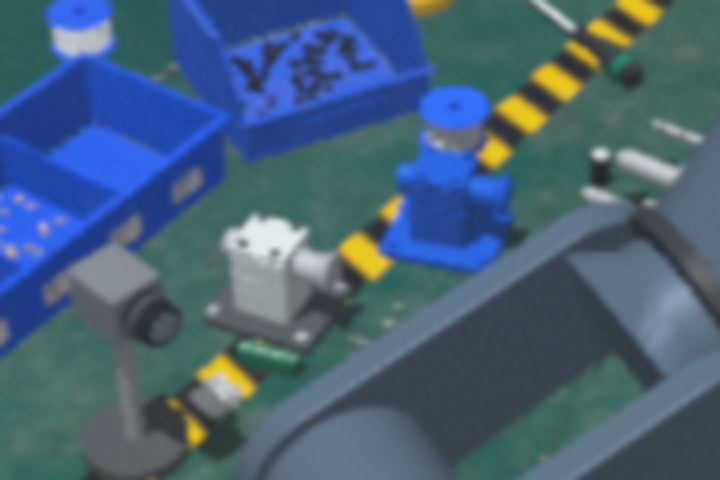

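```bash
python3 - <<'E'
from h import *
c=load('top0.png')
f=lambda x,y,ox,oy,s:(ox+(x+.5)/s-.5,oy+(y+.5)/s-.5)
g=lambda x,y,z:onz(c,*f(x,y,345,180,7),z)
tip=g(138,120,.049); 
e0=g(165,533,.058); h1=g(152,282,.058); h2=g(164,500,.058)
print('tip',tip,'hend',e0,'h1',h1,'h2',h2)
d=(h1-h2)[:2];print('yaw handle',np.degrees(np.arctan2(d[1],d[0])), 'yaw tip',np.degrees(np.arctan2(*(tip-e0)[1::-1])),'len',np.linalg.norm((tip-e0)[:2]))
col=g(147,262,.049);print('collar front',col,np.linalg.norm(col-tip))
# bars ends
for p in [(65,310),(520,290),(75,507),(540,490)]: print('bar',g(*p,.048))
t=lambda x,y,z:onz(c,*f(x,y,200,120,7),z)
# tube: mouth rim, top ridge
for n,x,y,z in [('mouthL',594,308,.06),('mouthR',674,300,.06),('blk1',541,130,.08),('blk2',646,106,.08),('blk3',670,220,.08),('blk4',566,240,.08),('back tube',590,98,.06),('cam1',78,75,.183),('cam2',188,85,.183),('cam3',165,212,.183),('cam4',57,195,.183),('lensL',78,278,.16),('lensR',152,290,.16),('footctr',210,255,0),('term',488,305,.017),('heats',365,293,.012)]: print(n,t(x,y,z).round(4))
E
```

```text
tip [ 0.54030411 -0.1502745   0.049     ] hend [ 0.36541579 -0.15156085  0.058     ] h1 [ 0.46954532 -0.15168167  0.058     ] h2 [ 0.37892006 -0.15186788  0.058     ]
yaw handle 0.11772704447922336 yaw tip 0.4214169140915653 len 0.1748930559636764
collar front [ 0.47944609 -0.15091409  0.049     ] 0.06086138172359664
bar [ 0.46043523 -0.11563926  0.048     ]
bar [ 0.46254069 -0.30660102  0.048     ]
bar [ 0.37813028 -0.11589057  0.048     ]
bar [ 0.3787705  -0.30867223  0.048     ]
mouthL [0.6468 0.0837 0.06  ]
mouthR [0.6492 0.0495 0.06  ]
blk1 [0.7204 0.1034 0.08  ]
blk2 [0.7295 0.0586 0.08  ]
blk3 [0.6787 0.0495 0.08  ]
blk4 [0.6714 0.0936 0.08  ]
back tube [0.7407 0.0836 0.06  ]
cam1 [0.7151 0.2776 0.183 ]
cam2 [0.7095 0.2341 0.183 ]
cam3 [0.6575 0.2429 0.183 ]
cam4 [0.6659 0.2853 0.183 ]
lensL [0.6385 0.2817 0.16  ]
lensR [0.6326 0.2523 0.16  ]
footctr [0.6936 0.2583 0.    ]
term [0.6616 0.133  0.017 ]
heats [0.6703 0.1877 0.012 ]
```

Gauges left to right in the top view are at (365,200), (386,202) and (406,200), with probe widths of about 35, 52 and 22 zoomed px. That ratio matches 14:20:8 mm, so the left one is the middle gauge. Its length measures 175 mm against 172 nominal, with yaw about 0°. Next I'll move above it.

```bash
cat >> h.py <<'E'
def plan(pos,yaw,pitchR=None):
    """tool down, tool x at world yaw deg -> shift mm, turn deg in tool axes"""
    o=robot.get_obs(); R0=R.from_quat(o['tool_rot'])
    T=R.from_matrix(np.array([[np.cos(np.radians(yaw)),np.sin(np.radians(yaw)),0],[np.sin(np.radians(yaw)),-np.cos(np.radians(yaw)),0],[0,0,-1.]]).T.T)
    if pitchR is not None: T=pitchR*T
    s=R0.inv().apply(np.array(pos)-o['position'])*1000; r=np.degrees((R0.inv()*T).as_rotvec())
    print('shift',s.round(1),'turn',r.round(2),'t',round(o['time'],2)); return s,r
def st():
    o=robot.get_obs(); M=R.from_quat(o['tool_rot']).as_matrix()
    print('t',round(o['time'],2),'pos',o['position'].round(4),'yaw',np.degrees(np.arctan2(M[1,0],M[0,0])).round(2),'z',M[:,2].round(4),'w',round(o['grip_width'],4),'F',o['ft_force'].round(2),'M',o['moment'].round(3),'q',o['q'].round(3))
E
python3 -c "
from h import *
st();plan((.45,.2,.22),180);plan((.425,-.151,.17),180)"
```

```text
t 0.15 pos [0.1968 0.5926 0.2218] yaw 161.62 z [-8.0e-04 -1.5e-03 -1.0e+00] w 0.0869 F [-0.65 -0.92 -0.27] M [-0.032  0.014  0.015] q [ 1.071  0.528  1.434 -0.     1.181 -0.179]
shift [-364.1 -292.8    2.2] turn [ -0.09  -0.03 -18.38] t 0.15
shift [-451.  -633.7   52.7] turn [ -0.09  -0.03 -18.38] t 0.15
```

Emit:
{"op": "carry_out", "data": {
  "series": [
    [-364,-293,2,0,0,-18.4,0.2],
    [-364,-293,2,0,0,-18.4,-0.08],
    [-364,-293,2,0,0,-18.4,-0.08],
    [-364,-293,2,0,0,-18.4,-0.08],
    [-364,-293,2,0,0,-18.4,-0.08],
    [-364,-293,2,0,0,-18.4,-0.08],
    [-364,-293,2,0,0,-18.4,-0.08],
    [-364,-293,2,0,0,-18.4,-0.08]
  ]
}}

```text
time: 1.15
position: [0.4514, 0.1972, 0.2202]
tool_rot: [0.001, 1.0, -0.001, -0.0]
ft_force: [-0.1, 1.7, 0.6]
grip_width: 0.0398
```

```bash
python3 -c "
from h import *
st();plan((.425,-.151,.15),180)"
```

```text
t 1.15 pos [0.4514 0.1972 0.2202] yaw 179.84 z [-2.0e-04 -1.8e-03 -1.0e+00] w 0.0398 F [-0.13  1.73  0.56] M [ 0.066 -0.027 -0.028] q [ 0.186  0.354  1.76  -0.002  1.028 -1.381]
shift [  25.4 -348.1   70.8] turn [-0.1  -0.01 -0.16] t 1.15
```

Emit:
{"op": "carry_out", "data": {
  "series": [
    [25,-348,71,0,0,0,-0.08],
    [25,-348,71,0,0,0,-0.08],
    [25,-348,71,0,0,0,-0.08],
    [25,-348,71,0,0,0,-0.08],
    [25,-348,71,0,0,0,-0.08],
    [25,-348,71,0,0,0,-0.08],
    [25,-348,71,0,0,0,-0.08],
    [25,-348,71,0,0,0,-0.08]
  ]
}}

```text
time: 2.15
position: [0.4249, -0.1504, 0.1496]
tool_rot: [0.002, 1.0, -0.0, -0.001]
ft_force: [-0.1, 1.0, 0.6]
grip_width: 0.0402
```

```bash
python3 -c "
from h import *
st()
for n in ['scene','top','wrist']: snap(n,n+'1.png')
big('top1.png',(200,110,400,260),4,'top1b.png')
big('scene1.png',(160,120,420,300),3,'scene1b.png')
"
```

```text
t 2.15 pos [ 0.4249 -0.1504  0.1496] yaw 179.8 z [-1.3e-03 -7.0e-04 -1.0e+00] w 0.0402 F [-0.11  0.95  0.57] M [0.039 0.075 0.02 ] q [-5.880e-01  4.180e-01  1.932e+00 -2.000e-03  7.920e-01 -2.154e+00]
```

View pics/wrist1.png

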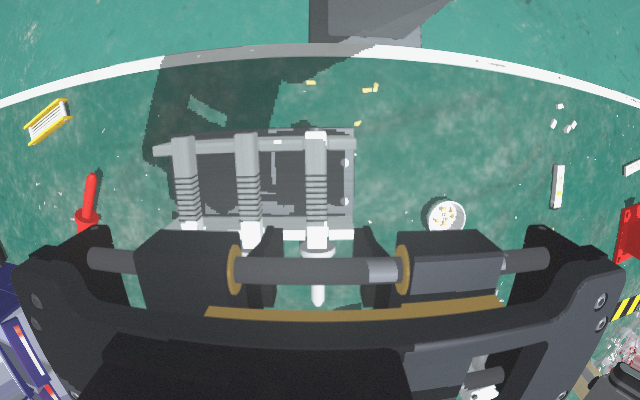

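View pics/scene1b.png

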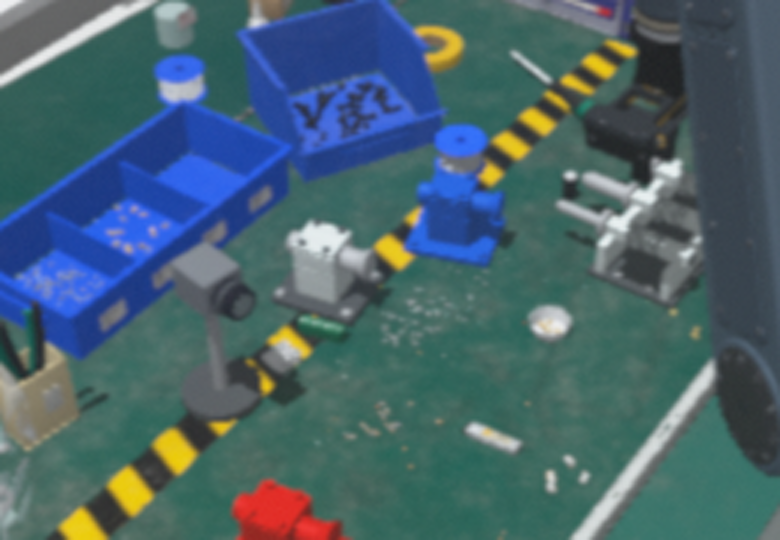

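View pics/top1b.png

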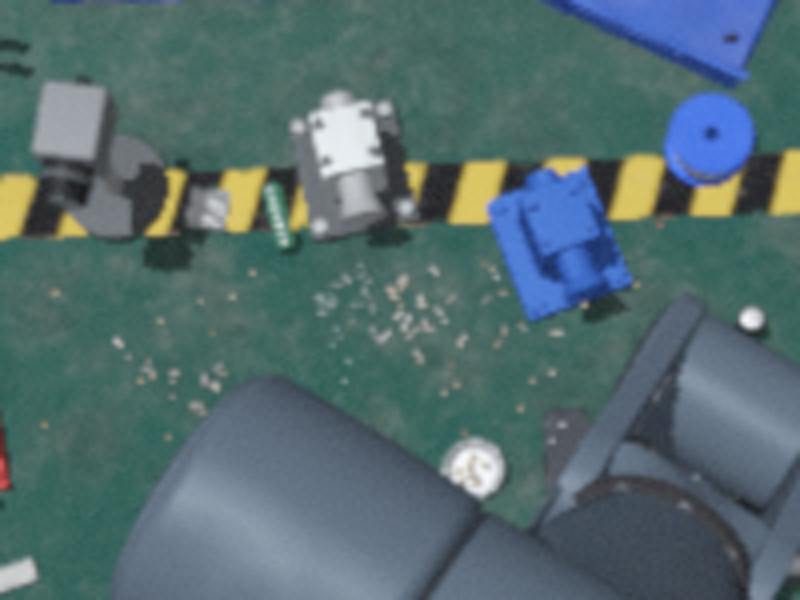

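The wrist view shows the middle gauge's handle at column 316, between the fingers, with the thick one at 248 and the thin one at 186. I'll measure the handle's y and yaw there.

```bash
python3 - <<'E'
from h import *
c=load('wrist1.png'); g=cv2.cvtColor(c['pixels'],cv2.COLOR_RGB2GRAY).astype(int)
for r in (150,160,170,185,200,212): print(r,g[r,296:338])
big('wrist1.png',(260,110,380,320),3.8,'w1b.png')
def pts(u,v): return onz(c,u,v,.058,True)
for u,v in [(305.5,133),(326.5,133),(305,190),(327,190),(305,222),(328,222)]: print(u,v,pts(u,v).round(4))
E
```

```text
150 [148 148 146 148 144 143 127 108 111 172 186 191 190 190 191 189 188 188
 189 191 189 191 192 191 193 193 195 191 188 175 143  93 108 122 126 126
 129 125 127 128 128 128]
160 [ 94  92  94  96  91  94  94  92 106 169 187 190 191 193 191 189 190 189
 188 189 195 192 192 193 194 195 193 192 186 172 146  95  93  97  94  96
  93  93  92  93  93  95]
170 [ 93  92  92  93  93  89  94  92  98 148 177 188 191 191 191 194 191 189
 186 191 189 190 190 191 190 195 191 192 187 176 146  97  95  93  90  89
  93  94  91  91  91  91]
185 [ 94  92  96  93  98  97  99  97 101 127 165 182 191 190 190 191 190 184
 176 180 177 179 179 179 179 181 180 179 175 167 151  98  96  96  95  94
  94  96  97  96  96  97]
200 [ 96  98  98  97  97  96 100  95  96 110 160 178 179 180 180 180 184 180
 183 181 181 183 182 181 181 183 185 180 177 173 163 103  95  98  97  94
  98  97  99  98  99  98]
212 [ 97  98 101  99  99  97  98 100 100  98 164 184 188 189 190 193 191 192
 190 188 192 190 191 191 193 194 192 192 187 184 175 152 161 162 165 159
 161 163 163 164 164 163]
305.5 133 [ 0.3695 -0.1597  0.058 ]
326.5 133 [ 0.3695 -0.1425  0.058 ]
305 190 [ 0.4177 -0.1606  0.058 ]
327 190 [ 0.4177 -0.1419  0.058 ]
305 222 [ 0.4466 -0.1609  0.058 ]
328 222 [ 0.4466 -0.1408  0.058 ]
```

View pics/w1b.png

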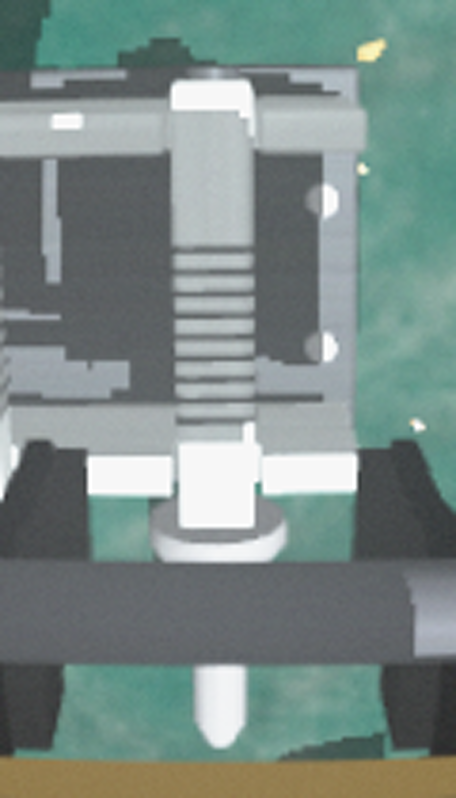

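Handle centre is at y ≈ −0.151, 18–19 mm wide (18 nominal), yaw about 0. Descending.

Emit:
{"op": "carry_out", "data": {
  "series": [
    [0,-0.6,50,0,0,0.2,-0.08],
    [0,-0.6,90,0,0,0.2,-0.08],
    [0,-0.6,112,0,0,0.2,-0.08],
    [0,-0.6,119.5,0,0,0.2,-0.08],
    [0,-0.6,119.5,0,0,0.2,-0.08],
    [0,-0.6,119.5,0,0,0.2,-0.08]
  ]
}}

```text
time: 3.05
position: [0.426, -0.1503, 0.0313]
tool_rot: [0.002, 1.0, -0.001, 0.001]
ft_force: [-0.1, 0.9, 0.1]
grip_width: 0.0404
```

```bash
python3 -c "
from h import *
st()"
```

```text
t 3.05 pos [ 0.426  -0.1503  0.0313] yaw 179.79 z [ 0.0012 -0.0025 -1.    ] w 0.0404 F [-0.09  0.9   0.09] M [-0.002 -0.045 -0.015] q [-0.587  0.663  2.009 -0.003  0.467 -2.151]
```

Emit:
{"op": "carry_out", "data": {
  "series": [
    [0,0,0,0,0,0,-0.4],
    [0,0,0,0,0,0,-0.55],
    [0,0,0,0,0,0,-1],
    [0,0,0,0,0,0,-1],
    [0,0,0,0,0,0,-1]
  ],
  "force": 30
}}

```text
time: 3.68
position: [0.4262, -0.1506, 0.0317]
tool_rot: [0.002, 1.0, -0.002, 0.001]
ft_force: [-0.4, -0.0, 5.4]
grip_width: 0.0179
```

```bash
python3 -c "
from h import *
st()"
```

```text
t 3.67 pos [ 0.4262 -0.1506  0.0317] yaw 179.8 z [ 0.0019 -0.0031 -1.    ] w 0.0179 F [-0.35 -0.01  5.42] M [-0.041  0.123 -0.004] q [-0.587  0.662  2.009 -0.003  0.467 -2.151]
```

Emit:
{"op": "carry_out", "data": {
  "series": [
    [0,0,-15,0,0,0,-1],
    [0,0,-40,0,0,0,-1],
    [0,0,-90,0,0,0,-1],
    [0,0,-130,0,0,0,-1],
    [0,0,-130,0,0,0,-1]
  ]
}}

```text
time: 4.3
position: [0.4274, -0.151, 0.1638]
tool_rot: [0.002, 1.0, -0.003, 0.004]
ft_force: [0.4, -0.8, -2.6]
grip_width: 0.0177
```

```bash
python3 -c "
from h import *
st();plan((.45,.035,.16),190.7)
c=load('top1.png')
for u,v in [(200+495/4,110+205/4),(200+630/4,110+285/4),(200+530/4,110+320/4)]: print(onz(c,u,v,.005).round(3))
snap('wrist','wrist2.png');snap('scene','scene2.png'); big('scene2.png',(300,100,500,260),4,'scene2b.png')
"
```

```text
t 4.3 pos [ 0.4274 -0.151   0.1638] yaw 179.8 z [ 0.007  -0.0064 -1.    ] w 0.0177 F [ 0.38 -0.78 -2.55] M [0.045 0.049 0.03 ] q [-5.860e-01  3.920e-01  1.919e+00 -2.000e-03  8.210e-01 -2.152e+00]
shift [-21.9 186.1   2.8] turn [ -0.4    0.37 -10.9 ] t 4.3
[ 0.665 -0.035  0.005]
[ 0.598 -0.136  0.005]
[ 0.573 -0.058  0.005]
```

View pics/scene2b.png

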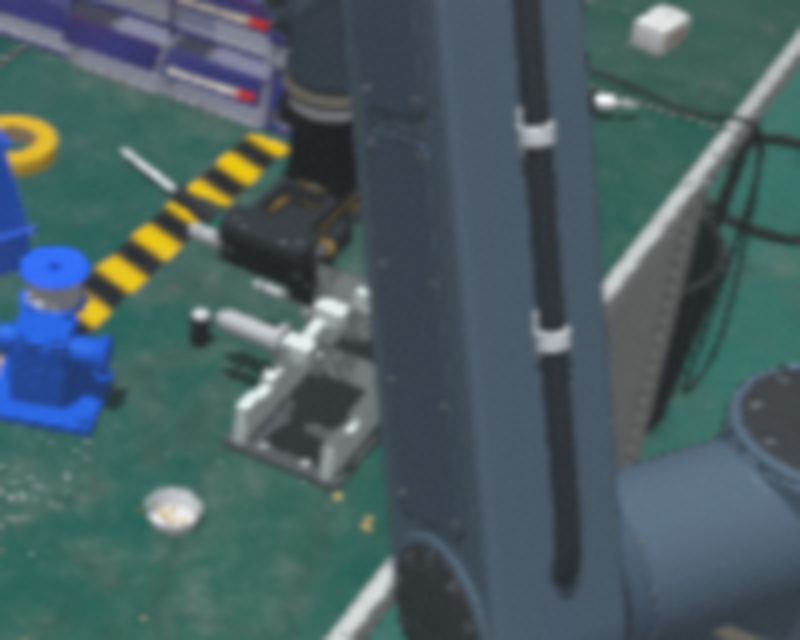

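View pics/wrist2.png

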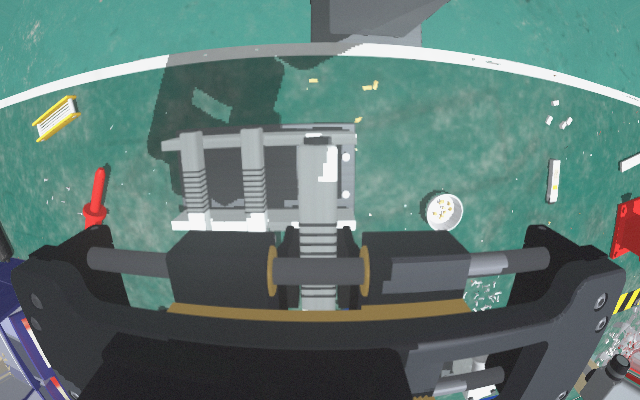

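Emit:
{"op": "carry_out", "data": {
  "series": [
    [-22,186,3,-0.4,0.4,-10.9,-1],
    [-22,186,3,-0.4,0.4,-10.9,-1],
    [-22,186,3,-0.4,0.4,-10.9,-1],
    [-22,186,3,-0.4,0.4,-10.9,-1],
    [-22,186,3,-0.4,0.4,-10.9,-1],
    [-22,186,3,-0.4,0.4,-10.9,-1]
  ]
}}

```text
time: 5.15
position: [0.4476, 0.035, 0.157]
tool_rot: [-0.092, 0.996, 0.002, -0.004]
ft_force: [-0.5, -0.9, -2.5]
grip_width: 0.018
```

```bash
python3 -c "
from h import *
st();
snap('top','top3.png');snap('scene','scene3.png'); big('scene3.png',(210,160,350,260),5.7,'scene3b.png'); big('top3.png',(200,120,320,210),6.6,'top3b.png')
big('top1.png',(260,120,330,180),10,'top1t.png')
big('scene1.png',(240,180,300,230),12,'scene1t.png')
"
```

```text
t 5.15 pos [0.4476 0.035  0.157 ] yaw -169.43 z [-0.0082  0.004  -1.    ] w 0.018 F [-0.51 -0.89 -2.46] M [0.01  0.039 0.001] q [-0.174  0.405  1.924  0.003  0.821 -1.931]
```

View pics/scene3b.png

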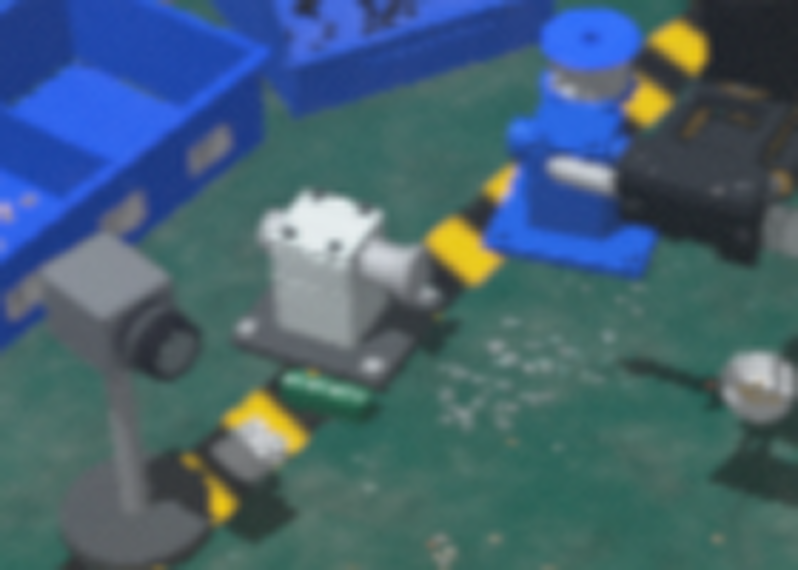

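View pics/top3b.png

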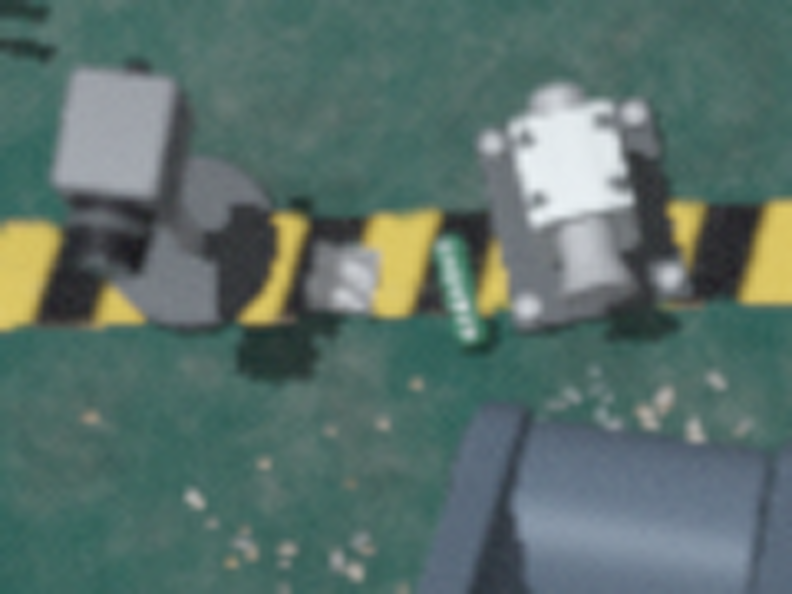

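View pics/top1t.png

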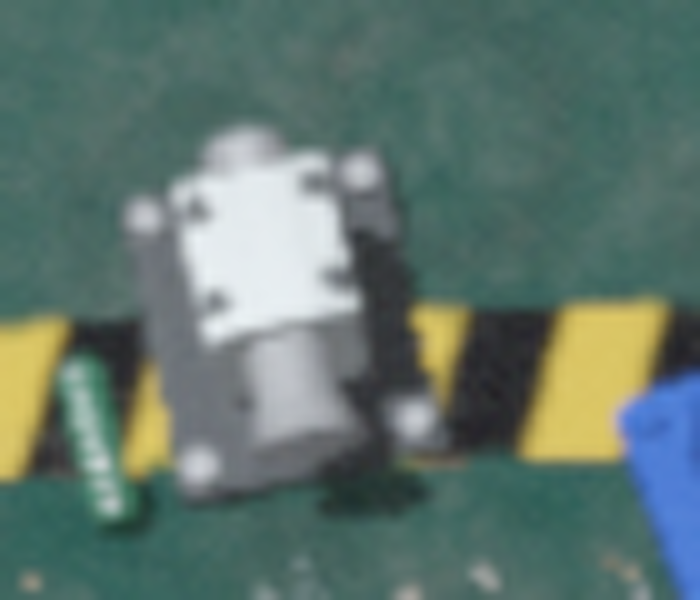

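View pics/scene1t.png

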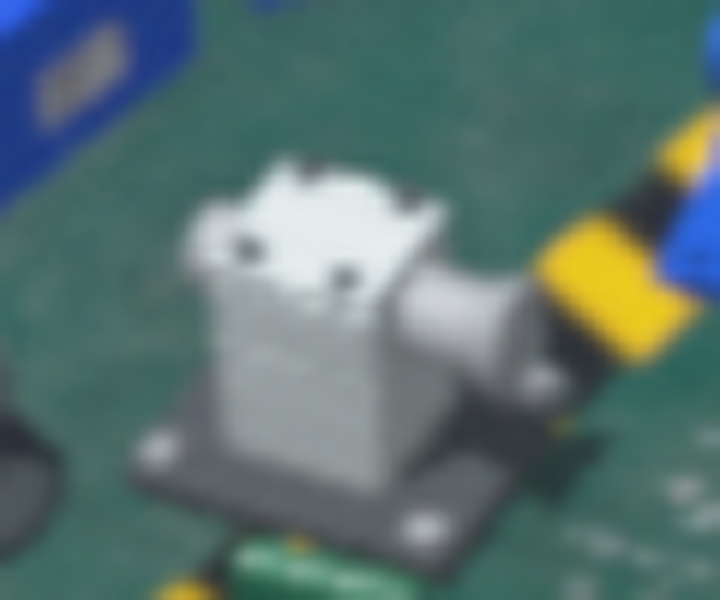

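```bash
python3 - <<'E'
from h import *
c=load('top1.png'); s=load('scene1.png')
T=lambda x,y:(260+(x+.5)/10-.5,120+(y+.5)/10-.5)
S=lambda x,y:(240+(x+.5)/12-.5,180+(y+.5)/12-.5)
print('--screws z .012')
P=np.array([onz(c,*T(*p),.011) for p in [(145,217),(362,170),(413,420),(200,468)]]);print(P.round(4),P.mean(0).round(4))
d=(P[0]-P[3]+P[1]-P[2]);d2=(P[0]-P[1]+P[3]-P[2]);print(np.degrees(np.arctan2(d[1],d[0])),np.degrees(np.arctan2(d2[1],d2[0]))-90)
Q=np.array([onz(s,*S(*p),.011) for p in [(160,447),(427,527),(543,380)]]);print(Q.round(4))
e=Q[0]-Q[1];e2=Q[1]-Q[2];print('yaw scene',np.degrees(np.arctan2(e[1],e[0])),np.degrees(np.arctan2(e2[1],e2[0]))-90, 'ctr',((Q[0]+Q[2])/2).round(4))
B=np.array([onz(c,*T(*p),.08) for p in [(170,185),(330,150),(362,305),(206,347)]]);print('blk',B.round(4),B.mean(0).round(4))
d=(B[0]-B[3]+B[1]-B[2]);d2=(B[0]-B[1]+B[3]-B[2]);print(np.degrees(np.arctan2(d[1],d[0])),np.degrees(np.arctan2(d2[1],d2[0]))-90)
print('sizes',np.linalg.norm(B[0]-B[3]),np.linalg.norm(B[0]-B[1]))
Bs=np.array([onz(s,*S(*p),.08) for p in [(380,310),(445,210),(280,155),(205,262)]]);print('blk scene',Bs.round(4),Bs.mean(0).round(4))
print('mouth',onz(c,*T(306,437),.06),tri([ray(c,*T(306,437)),ray(s,*S(515,338))]))
for X in [(.643,.0655,.06),(.648,.0666,.06)]:
    a=proj(c,X);b=proj(s,X);print('proj',(a[0]-259.5)*10,(a[1]-119.5)*10,(b[0]-239.5)*12,(b[1]-179.5)*12)
E
```

```text
--screws z .012
[[0.7334 0.1179 0.011 ]
 [0.7464 0.05   0.011 ]
 [0.6651 0.0361 0.011 ]
 [0.652  0.1021 0.011 ]] [0.6992 0.0765 0.011 ]
10.333480714429864 11.047314200103827
[[0.7353 0.1163 0.011 ]
 [0.6544 0.1001 0.011 ]
 [0.6646 0.0341 0.011 ]]
yaw scene 11.35753055545995 8.803830382234764 ctr [0.7    0.0752 0.011 ]
blk [[0.7207 0.1043 0.08  ]
 [0.73   0.0565 0.08  ]
 [0.6816 0.0481 0.08  ]
 [0.6702 0.0944 0.08  ]] [0.7006 0.0758 0.08  ]
10.486095506131639 12.37015355920721
sizes 0.05138129807172376 0.04870661399285903
blk scene [[0.6689 0.0964 0.08  ]
 [0.68   0.0538 0.08  ]
 [0.7319 0.0609 0.08  ]
 [0.7199 0.1076 0.08  ]] [0.7002 0.0797 0.08  ]
mouth [0.64726209 0.06656787 0.06      ] (array([0.64744923, 0.06658648, 0.05906277]), [np.float64(7.56227564559328e-05), np.float64(7.56227564557658e-05)])
proj 310.3773963951579 451.18559669651745 530.6193722962867 339.7902052195026
proj 306.3408724489557 435.11557389436376 513.4464952063865 335.09510587345244
```

Tube mouth triangulates to (0.647, 0.0666, 0.059), against 0.060 nominal height. The plate screws and the block agree within 2 mm, and the yaw is about 10.6°. Next I'll go to a staging pose with the tip 20 mm before the mouth.

```bash
python3 -c "
from h import *
st();plan((.5148,.0415,.0427),190.6)
"
```

```text
t 5.25 pos [0.4479 0.0347 0.1574] yaw -169.47 z [-0.0074  0.0039 -1.    ] w 0.018 F [-0.84 -0.4  -2.43] M [ 0.081  0.017 -0.018] q [-0.174  0.404  1.924  0.004  0.822 -1.931]
shift [-67.8  -6.2 114.2] turn [ 0.3  -0.37 -0.07] t 5.25
```

Emit:
{"op": "carry_out", "data": {
  "series": [
    [-10,-2,50,0.3,-0.4,0,-1],
    [-20,-4,100,0.3,-0.4,0,-1],
    [-40,-6,114,0.3,-0.4,0,-1],
    [-60,-6.2,114,0.3,-0.4,0,-1],
    [-67.8,-6.2,114,0.3,-0.4,0,-1],
    [-67.8,-6.2,114,0.3,-0.4,0,-1],
    [-67.8,-6.2,114,0.3,-0.4,0,-1]
  ]
}}

```text
time: 6.12
position: [0.5137, 0.0412, 0.0432]
tool_rot: [-0.091, 0.996, 0.0, -0.0]
ft_force: [0.0, 0.9, -2.8]
grip_width: 0.0172
```

```bash
python3 -c "
from h import *
st();plan((.5148,.0415,.0427),190.6)
snap('top','top4.png');snap('scene','scene4.png'); big('scene4.png',(240,180,320,240),10,'scene4b.png'); big('top4.png',(260,120,330,180),10,'top4b.png')
"
```

```text
t 6.12 pos [0.5137 0.0412 0.0432] yaw -169.5 z [-7.e-04  2.e-04 -1.e+00] w 0.0172 F [ 0.04  0.89 -2.85] M [ 0.015 -0.019  0.036] q [-0.137  0.675  1.843  0.     0.624 -1.891]
shift [-1.1  0.1  0.5] turn [ 0.02 -0.04 -0.1 ] t 6.12
```

View pics/scene4b.png

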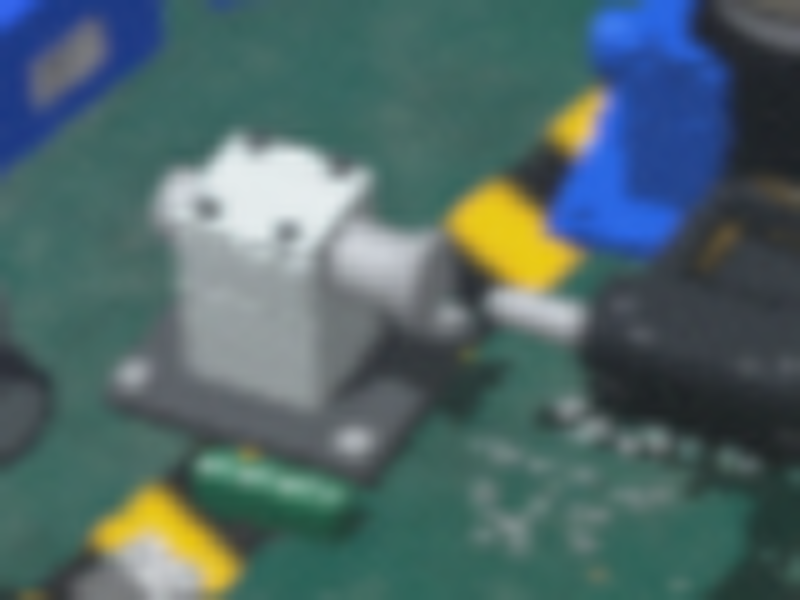

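View pics/top4b.png

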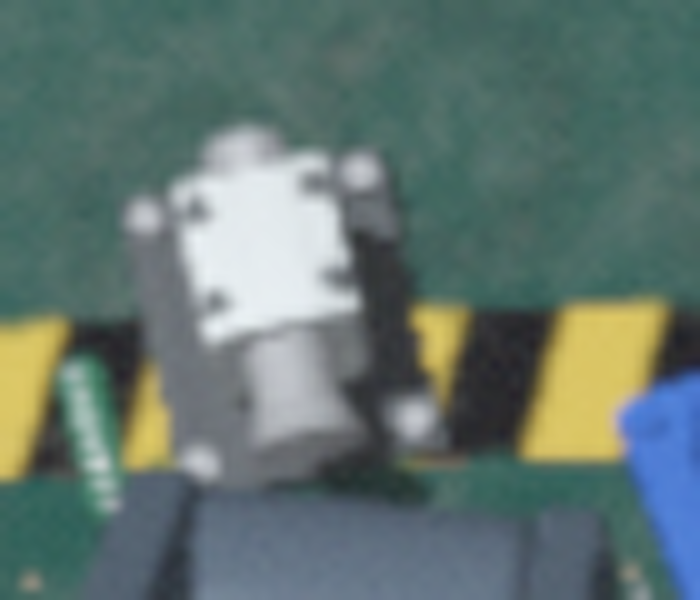

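Scene view: tip at about crop (490,300), mouth about (427,282). The top view is blocked by the arm. I'll compare the predicted and seen axis in the scene image.

```bash
python3 - <<'E'
from h import *
s=load('scene4.png');o=robot.get_obs();Rt=R.from_quat(o['tool_rot'])
f=lambda X:tuple(((np.array(proj(s,X))-[239.5,179.5])*10).round(1))
for L in (114,104,94,84): print('gauge',L,f(o['position']+Rt.apply([-L/1000,0,-.0173])))
a=np.radians(10.6)
for m in [(.6465,.0662,.06),(.6474,.0666,.06)]:
  for k in (-.03,-.02,0,.02,.033): print('tube',k,f(np.array(m)+k*np.array([np.cos(a),np.sin(a),0])))
g=s['pixels'].astype(int).sum(2)//3
for c in range(288,299): print(c,g[206:216,c], end=' ')
# probe centreline
for c in range(289,297):
    col=g[204:218,c].astype(float); w=np.clip(col-105,0,None); print((c-239.5)*10,((204+(w*np.arange(14)).sum()/w.sum())-179.5)*10, w.sum()/100)
E
```

```text
gauge 114 (np.float64(490.0), np.float64(296.1))
gauge 104 (np.float64(517.8), np.float64(304.5))
gauge 94 (np.float64(545.6), np.float64(312.8))
gauge 84 (np.float64(573.6), np.float64(321.2))
tube -0.03 (np.float64(515.3), np.float64(305.1))
tube -0.02 (np.float64(487.5), np.float64(296.8))
tube 0 (np.float64(432.3), np.float64(280.3))
tube 0.02 (np.float64(377.4), np.float64(263.9))
tube 0.033 (np.float64(342.0), np.float64(253.3))
tube -0.03 (np.float64(512.3), np.float64(304.8))
tube -0.02 (np.float64(484.6), np.float64(296.5))
tube 0 (np.float64(429.3), np.float64(279.9))
tube 0.02 (np.float64(374.5), np.float64(263.5))
tube 0.033 (np.float64(339.1), np.float64(252.9))
288 [102  72  66  89 103  83  64  64  74  79] 289 [126  99 100 145 148 115  80  74  82  81] 290 [144 127 131 175 177 143 102  85  88  85] 291 [150 145 153 186 191 162 119  93  90  89] 292 [152 152 165 189 198 173 133 100  88  91] 293 [153 155 166 179 197 183 146 106  89  89] 294 [152 152 149 157 191 191 158 117  94  88] 295 [150 142 124 134 184 198 169 129  98  90] 296 [139 121  99 113 167 195 173 134  99  87] 297 [118  97  85  99 144 169 152 117  86  74] 298 [ 96  86  80  85 107 122 108  83  64  53] 495.0 275.5000000000001 2.0
505.0 282.2777777777779 3.6
515.0 285.4301075268816 4.65
525.0 287.1455938697318 5.22
535.0 288.0882352941177 5.44
545.0 290.2581261950286 5.23
555.0 293.09523809523796 4.83
565.0 298.06878306878303 3.78
```

The predicted and seen probe axis agree within about 0.2 px. Now inserting slowly.

Emit:
{"op": "carry_out", "data": {
  "series": [
    [-6,0.1,0.5,0,0,0,-1],
    [-12,0.1,0.5,0,0,-0.1,-1],
    [-18,0.1,0.5,0,0,-0.1,-1],
    [-23,0.1,0.5,0,0,-0.1,-1],
    [-28,0.1,0.5,0,0,-0.1,-1],
    [-32,0.1,0.5,0,0,-0.1,-1],
    [-36,0.1,0.5,0,0,-0.1,-1],
    [-36,0.1,0.5,0,0,-0.1,-1]
  ]
}}

```text
time: 7.22
position: [0.5497, 0.0481, 0.0427]
tool_rot: [-0.093, 0.996, 0.0, 0.0]
ft_force: [-0.1, 0.1, -1.7]
grip_width: 0.0176
```

```bash
python3 -c "
from h import *
st();
a=np.radians(10.6);u=np.array([np.cos(a),np.sin(a)])
o=robot.get_obs();d=o['position'][:2]-np.array([.6465,.0662]);print('along',d@u,'lat',d@[-u[1],u[0]])
snap('scene','scene5.png'); big('scene5.png',(240,180,320,240),10,'scene5b.png')
"
```

```text
t 7.22 pos [0.5497 0.0481 0.0427] yaw -169.38 z [ 2.e-04  1.e-04 -1.e+00] w 0.0176 F [-0.12  0.14 -1.67] M [0.008 0.003 0.029] q [-0.115  0.702  1.751  0.     0.688 -1.872]
along -0.09847440925297161 lat 2.2039410514454156e-05
```

View pics/scene5b.png

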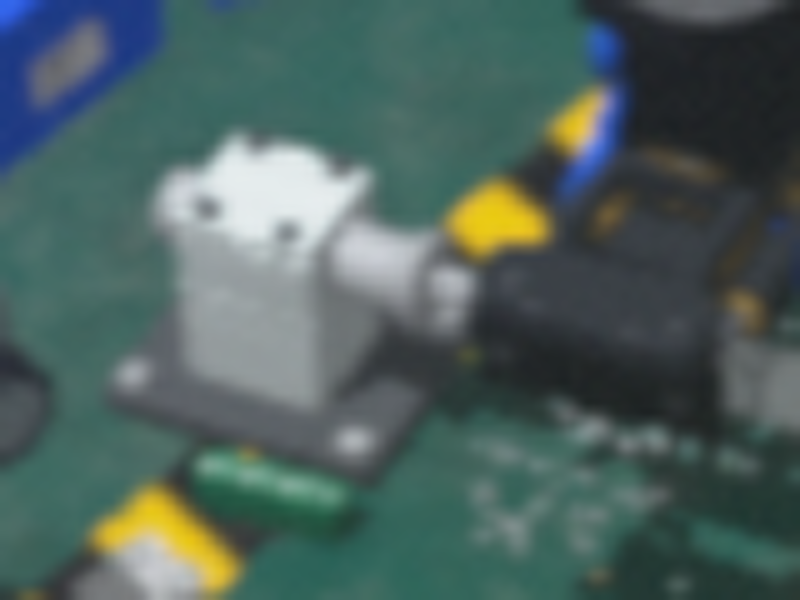

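The probe tip has passed the flare with no contact force. Continuing.

Emit:
{"op": "carry_out", "data": {
  "series": [
    [-5,0,0,0,0,0,-1],
    [-10,0,0,0,0,0,-1],
    [-15,0,0,0,0,0,-1],
    [-20,0,0,0,0,0,-1],
    [-25,0,0,0,0,0,-1],
    [-30,0,0,0,0,0,-1],
    [-34,0,0,0,0,0,-1],
    [-36,0,0,0,0,0,-1]
  ]
}}

```text
time: 8.28
position: [0.585, 0.0548, 0.0426]
tool_rot: [-0.093, 0.996, 0.0, -0.0]
ft_force: [0.2, -0.5, -2.4]
grip_width: 0.0178
```

```bash
cat >> h.py <<'E'
def al():
    st(); a=np.radians(10.6);u=np.array([np.cos(a),np.sin(a)])
    o=robot.get_obs();d=o['position'][:2]-np.array([.6465,.0662]);print('along',d@u,'lat',d@[-u[1],u[0]], 'Fax',o['ft_force'][:2]@u)
E
python3 -c "
from h import *
al()"
```

```text
t 8.28 pos [0.585  0.0548 0.0426] yaw -169.38 z [-3.e-04  1.e-04 -1.e+00] w 0.0178 F [ 0.2  -0.46 -2.37] M [-0.017  0.058 -0.052] q [-0.097  0.731  1.658  0.     0.753 -1.853]
along -0.06257464268193551 lat 8.399907644951369e-05 Fax 0.10854505142786827
```

Smooth so far. The collar should meet the rim in roughly 8 mm, so I'll creep forward and watch the force.

Emit:
{"op": "carry_out", "data": {
  "series": [
    [-2,0,0,0,0,0,-1],
    [-4,0,0,0,0,0,-1],
    [-5.5,0,0,0,0,0,-1],
    [-7,0,0,0,0,0,-1],
    [-7,0,0,0,0,0,-1]
  ]
}}

```text
time: 8.9
position: [0.592, 0.0561, 0.0426]
tool_rot: [-0.093, 0.996, 0.0, -0.0]
ft_force: [0.5, 0.5, -1.3]
grip_width: 0.0176
```

```bash
python3 -c "
from h import *
al()"
```

```text
t 8.9 pos [0.592  0.0561 0.0426] yaw -169.37 z [-2.e-04  1.e-04 -1.e+00] w 0.0176 F [ 0.53  0.52 -1.31] M [-0.001  0.099 -0.029] q [-0.093  0.737  1.639  0.     0.766 -1.85 ]
along -0.05546788708871482 lat 0.0001008591966055846 Fax 0.6211986715768668
```

Emit:
{"op": "carry_out", "data": {
  "series": [
    [-0.7,0,0,0,0,0,-1],
    [-1.4,0,0,0,0,0,-1],
    [-2,0,0,0,0,0,-1]
  ]
}}

```text
time: 9.28
position: [0.5932, 0.0564, 0.0425]
tool_rot: [-0.093, 0.996, 0.0, -0.001]
ft_force: [-1.1, -0.1, -1.3]
grip_width: 0.0179
```

```bash
python3 -c "
from h import *
al()"
```

```text
t 9.28 pos [0.5932 0.0564 0.0425] yaw -169.37 z [-0.0018  0.     -1.    ] w 0.0179 F [-1.12 -0.08 -1.34] M [-0.056  0.3   -0.097] q [-0.093  0.739  1.635 -0.     0.77  -1.849]
along -0.054148788961295755 lat 0.0001608872930542083 Fax -1.1148653933827088
```

Emit:
{"op": "carry_out", "data": {
  "series": [
    [-0.7,0,0,0,0,0,-1],
    [-1.4,0,0,0,0,0,-1],
    [-1.4,0,0,0,0,0,-1]
  ]
}}

```text
time: 9.65
position: [0.5932, 0.0566, 0.0423]
tool_rot: [-0.093, 0.996, 0.0, -0.002]
ft_force: [-3.8, -2.1, -0.6]
grip_width: 0.0174
```

```bash
python3 -c "
from h import *
al()
snap('scene','scene6.png'); big('scene6.png',(240,180,320,240),10,'scene6b.png')"
```

```text
t 9.65 pos [0.5932 0.0566 0.0423] yaw -169.37 z [-0.0048 -0.     -1.    ] w 0.0174 F [-3.81 -2.06 -0.59] M [-0.263  0.756 -0.108] q [-9.200e-02  7.400e-01  1.632e+00 -1.000e-03  7.740e-01 -1.848e+00]
along -0.05412906021555725 lat 0.00031949030900733645 Fax -4.1266686587084145
```

View pics/scene6b.png

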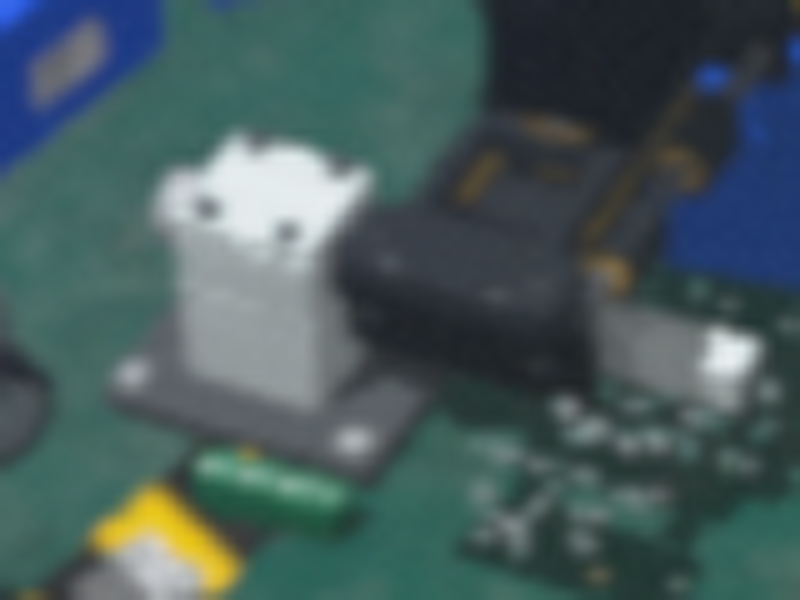

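The collar has stopped on the rim. The tool no longer advances (along −54.1 mm, 54 predicted) and the axial force rose to about 4 N. Now drawing out.

```bash
python3 -c "
from h import *
a=np.radians(10.6);u=np.array([np.cos(a),np.sin(a),0])
for k in (.064,.155): plan(np.array([.6465,.0662,.0427])-k*u,190.6)"
```

```text
shift [ 9.9 -0.3 -0.3] turn [ 0.05 -0.26  0.03] t 9.7
shift [ 1.009e+02 -3.000e-01  1.000e-01] turn [ 0.05 -0.26  0.03] t 9.7
```

Emit:
{"op": "carry_out", "data": {
  "series": [
    [2,0,-0.3,0,-0.1,0,-1],
    [6,-0.3,-0.3,0,-0.25,0,-1],
    [12,-0.3,-0.3,0,-0.25,0,-1],
    [20,-0.3,-0.3,0,-0.25,0,-1],
    [30,-0.3,-0.2,0,-0.25,0,-1],
    [40,-0.3,-0.2,0,-0.25,0,-1],
    [50,-0.3,-0.1,0,-0.25,0,-1],
    [58,-0.3,-0.1,0,-0.25,0,-1]
  ]
}}

```text
time: 10.7
position: [0.5354, 0.0455, 0.0427]
tool_rot: [-0.093, 0.996, 0.0, -0.0]
ft_force: [-0.0, 1.1, -1.5]
grip_width: 0.0176
```

```bash
python3 -c "
from h import *
al()
a=np.radians(10.6);u=np.array([np.cos(a),np.sin(a),0])
plan(np.array([.6465,.0662,.0427])-.17*u,190.6)"
```

```text
t 10.7 pos [0.5354 0.0455 0.0427] yaw -169.38 z [-8.e-04  8.e-04 -1.e+00] w 0.0176 F [-0.02  1.1  -1.51] M [0.001 0.019 0.015] q [-1.240e-01  6.910e-01  1.787e+00  1.000e-03  6.640e-01 -1.881e+00]
along -0.11299408938100106 lat 4.4900740749570624e-05 Fax 0.17932215160096057
shift [57. -0.  0.] turn [ 0.05 -0.04  0.02] t 10.7
```

Emit:
{"op": "carry_out", "data": {
  "series": [
    [10,0,0,0,0,0,-1],
    [25,0,0,0,0,0,-1],
    [45,0,0,0,0,0,-1],
    [57,0,-10,0,0,0,-1],
    [65,0,-60,0,0,0,-1],
    [65,0,-105,0,0,0,-1],
    [65,0,-105,0,0,0,-1]
  ]
}}

```text
time: 11.58
position: [0.4744, 0.0329, 0.1514]
tool_rot: [-0.093, 0.996, -0.001, 0.004]
ft_force: [0.2, -0.3, -1.5]
grip_width: 0.0176
```

```bash
python3 -c "
from h import *
st()
big('scene1.png',(210,195,255,250),12,'scene1c.png')
big('top1.png',(200,120,250,175),11,'top1c.png')"
```

```text
t 11.57 pos [0.4744 0.0329 0.1514] yaw -169.37 z [ 8.9e-03 -8.0e-04 -1.0e+00] w 0.0176 F [ 0.19 -0.25 -1.5 ] M [0.026 0.064 0.026] q [-1.670e-01  4.380e-01  1.879e+00  1.000e-03  8.160e-01 -1.924e+00]
```

View pics/scene1c.png

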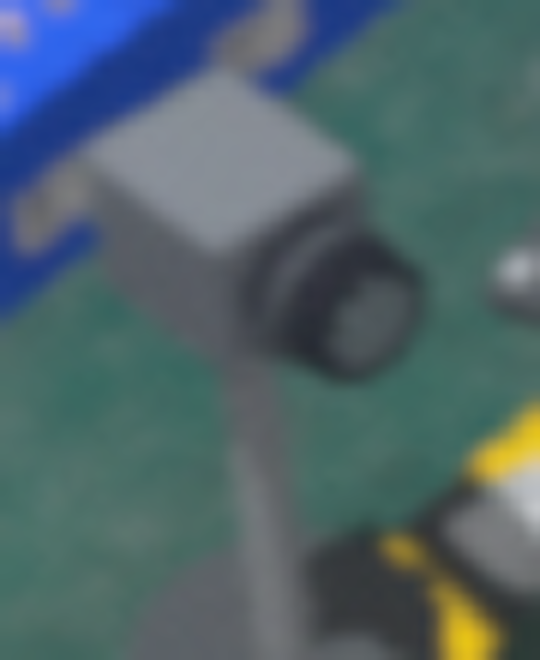

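View pics/top1c.png

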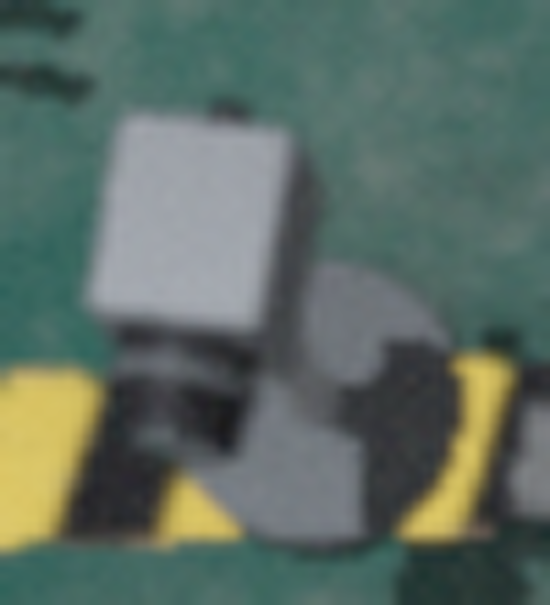

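```bash
python3 - <<'E'
from h import *
c=load('top1.png'); s=load('scene1.png')
T=lambda x,y:(200+(x+.5)/11-.5,120+(y+.5)/11-.5)
S=lambda x,y:(210+(x+.5)/12-.5,195+(y+.5)/12-.5)
A=np.array([onz(c,*T(*p),.183) for p in [(120,112),(297,130),(265,333),(87,305)]])
B=np.array([onz(s,*S(*p),.183) for p in [(85,155),(215,70),(358,165),(213,250)]])
for n,P in (('top',A),('scene',B)):
    d=P[0]-P[3]+P[1]-P[2] ; d2=P[0]-P[1]+P[3]-P[2]
    print(n,P[:,:2].round(4).tolist(),'ctr',P.mean(0).round(4),np.degrees(np.arctan2(d[1],d[0])),np.degrees(np.arctan2(d2[1],d2[0]))-90,np.linalg.norm(d)/2,np.linalg.norm(d2)/2)
print('glass',tri([ray(c,*T(170,438)),ray(s,*S(375,315))]),onz(c,*T(170,438),.16),onz(s,*S(375,315),.16))
# foot ellipse
print('foot top', onz(c,*T(325,405),.004))
a=np.radians(-9.3);u=np.array([np.cos(a),np.sin(a),0]);ctr=np.array([.6875,.2605,.16])
for k in (.04,.045,.05,.055,.06): 
    X=ctr-k*u; p=proj(c,X);q=proj(s,X);print(k,X.round(4),((p[0]-199.5)*11).round(),((p[1]-119.5)*11).round(),((q[0]-209.5)*12).round(),((q[1]-194.5)*12).round())
E
```

```text
top [[0.7168, 0.2784], [0.7105, 0.2338], [0.6576, 0.2415], [0.6664, 0.286]] ctr [0.6878 0.2599 0.183 ] -8.431969293882172 -9.589670267189703 0.05220446402070687 0.045165122639748256
scene [[0.7144, 0.2815], [0.7101, 0.2406], [0.6584, 0.2474], [0.6665, 0.2895]] ctr [0.6874 0.2647 0.183 ] -8.449940129700616 -8.512396195643603 0.05036702649038239 0.0419623253525969
glass (array([0.63701915, 0.26919926, 0.1621966 ]), [np.float64(0.0002510537304145386), np.float64(0.0002510537304146342)]) [0.6378904  0.26978908 0.16      ] [0.63846739 0.26748024 0.16      ]
foot top [0.69127028 0.25905299 0.004     ]
0.04 [0.648 0.267 0.16 ] 182.0 400.0 346.0 299.0
0.045 [0.6431 0.2678 0.16  ] 179.0 418.0 360.0 309.0
0.05 [0.6382 0.2686 0.16  ] 175.0 437.0 373.0 319.0
0.055 [0.6332 0.2694 0.16  ] 172.0 456.0 387.0 329.0
0.06 [0.6283 0.2702 0.16  ] 168.0 475.0 401.0 339.0
```

The lens glass triangulates to (0.637, 0.269, 0.162), against 0.160 nominal height, with yaw about −8.8°. Housing size reads 52×45 against 55×46. I'll go first to a standoff 40 mm short.

```bash
python3 -c "
from h import *
plan((.446,.298,.1427),171.2)"
```

```text
shift [-20.9 265.8   8.3] turn [-0.05  0.51 19.43] t 11.57
```

Emit:
{"op": "carry_out", "data": {
  "series": [
    [-5,45,2,0,0.5,4,-1],
    [-10,95,5,0,0.5,9,-1],
    [-15,150,8,0,0.5,14,-1],
    [-20,205,8,0,0.5,19.4,-1],
    [-21,250,8.3,0,0.5,19.4,-1],
    [-21,266,8.3,0,0.5,19.4,-1],
    [-21,266,8.3,0,0.5,19.4,-1],
    [-21,266,8.3,0,0.5,19.4,-1]
  ]
}}

```text
time: 12.58
position: [0.446, 0.2969, 0.1423]
tool_rot: [0.077, 0.997, -0.001, -0.0]
ft_force: [-0.3, -0.3, -2.2]
grip_width: 0.018
```

```bash
python3 -c "
from h import *
st();plan((.446,.298,.1427),171.2)
snap('scene','scene7.png');snap('top','top7.png');snap('wrist','wrist7.png'); big('scene7.png',(200,190,300,265),8,'scene7b.png'); big('top7.png',(190,110,270,180),8,'top7b.png')"
```

```text
t 12.57 pos [0.446  0.2969 0.1423] yaw 171.17 z [-8.0e-04 -1.9e-03 -1.0e+00] w 0.018 F [-0.27 -0.33 -2.16] M [ 0.013 -0.043  0.004] q [ 0.38   0.522  1.733 -0.002  0.888 -1.036]
shift [ 0.1  1.1 -0.4] turn [-0.11 -0.03 -0.03] t 12.57
```

View pics/scene7b.png

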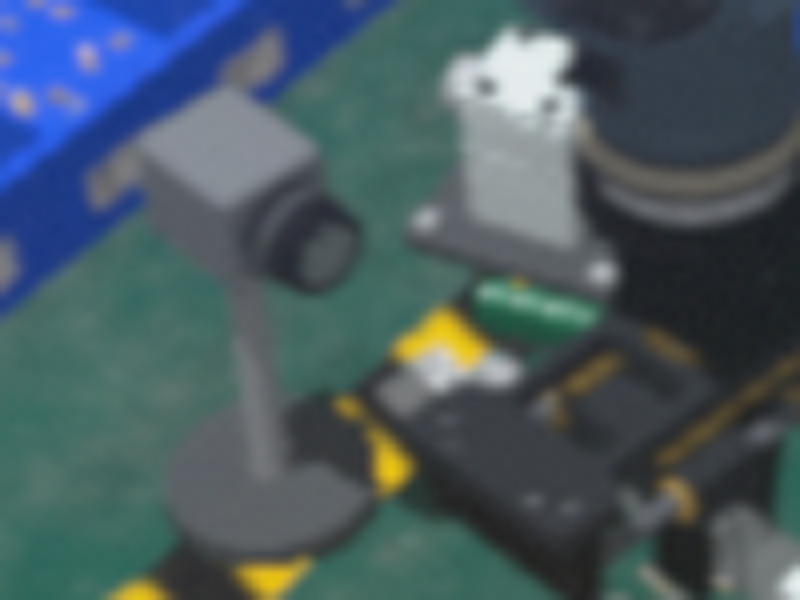

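View pics/top7b.png

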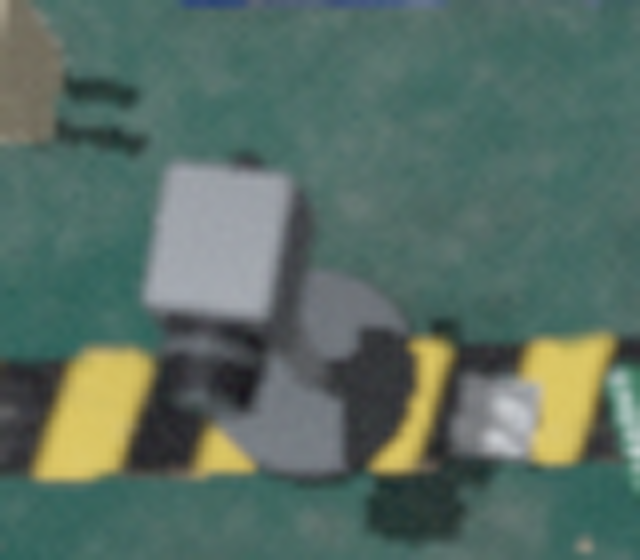

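View pics/wrist7.png

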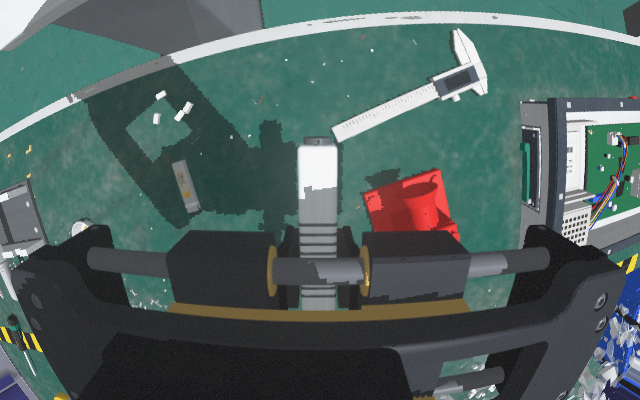

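The probe tip shows at crop (498,368) in the scene view, heading for the lens at (335,250). Advancing 30 mm.

Emit:
{"op": "carry_out", "data": {
  "series": [
    [-6,1,-0.4,-0.1,0,0,-1],
    [-14,1.1,-0.4,-0.1,0,0,-1],
    [-22,1.1,-0.4,-0.1,0,0,-1],
    [-30,1.1,-0.4,-0.1,0,0,-1],
    [-30,1.1,-0.4,-0.1,0,0,-1],
    [-30,1.1,-0.4,-0.1,0,0,-1]
  ]
}}

```text
time: 13.48
position: [0.4759, 0.2933, 0.1429]
tool_rot: [0.077, 0.997, 0.0, -0.0]
ft_force: [-1.0, 0.2, -0.9]
grip_width: 0.0178
```

```bash
python3 -c "
from h import *
st();plan((.4854,.2923,.1427),171.2)
s=snap('scene','scene8.png');c=snap('top','top8.png'); big('scene8.png',(215,195,285,250),11,'scene8b.png'); big('top8.png',(190,120,260,190),8,'top8b.png')
o=robot.get_obs();Rt=R.from_quat(o['tool_rot'])
for L in (114,104,94): 
  X=o['position']+Rt.apply([-L/1000,0,-.0173]);q=proj(s,X);print(L,X.round(4),((q[0]-214.5)*11).round(1),((q[1]-194.5)*11).round(1))
"
```

```text
t 13.47 pos [0.4759 0.2933 0.1429] yaw 171.11 z [-6.e-04  2.e-04 -1.e+00] w 0.0178 F [-1.03  0.22 -0.91] M [ 0.004 -0.023  0.023] q [ 3.520e-01  5.470e-01  1.675e+00  1.000e-03  9.200e-01 -1.064e+00]
shift [-9.6  0.5  0.2] turn [ 0.01 -0.04 -0.09] t 13.47
114 [0.5883 0.2758 0.1602] 417.7 383.0
104 [0.5785 0.2773 0.1602] 443.8 401.7
94 [0.5686 0.2789 0.1602] 470.2 420.7
```

View pics/scene8b.png

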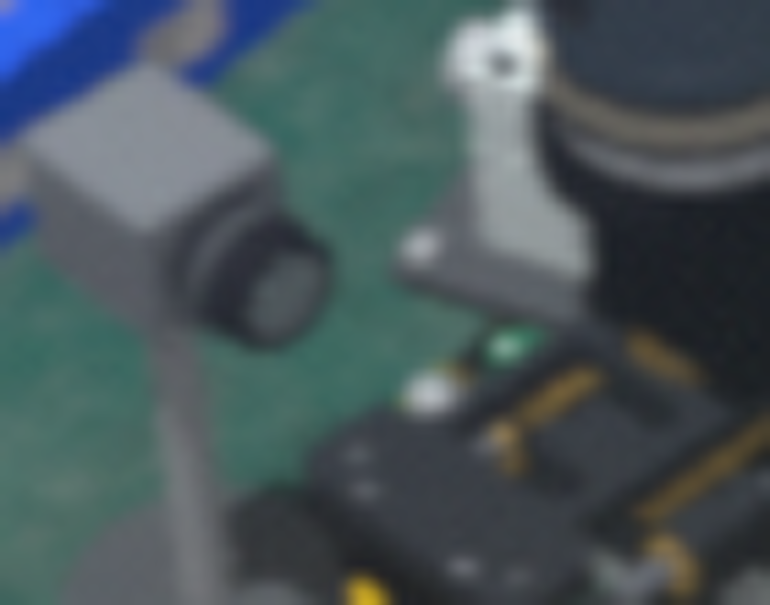

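View pics/top8b.png

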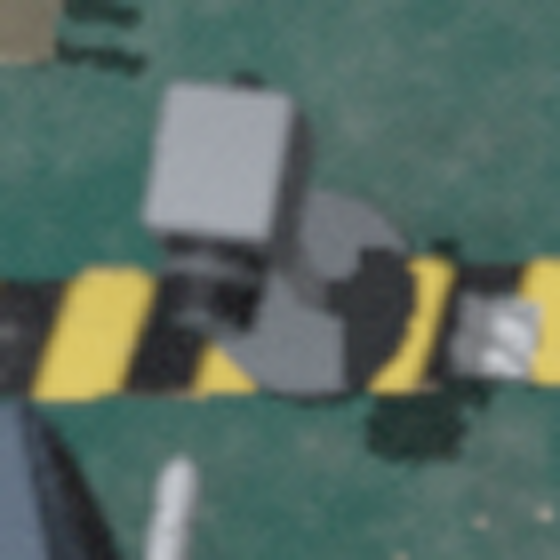

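```bash
python3 - <<'E'
from h import *
s=load('scene8.png');c=load('top8.png')
g=c['pixels'].astype(int).sum(2)/3
for r in range(178,190):
    row=g[r,205:220]; b=70; w=np.clip(row-120,0,None); 
    if w.sum()>0: 
        u=205+(w*np.arange(15)).sum()/w.sum(); print(r,round(u,2),w.sum().round(), onz(c,u,r,.16).round(4))
print(g[174:181,208:217].round())
gs=s['pixels'].astype(int).sum(2)/3; print(gs[224:238,246:262].round())
for L in (0,):
  for k in (0,.04,.05):
    a=np.radians(-8.8);X=np.array([.6375,.2688,.16])-k*np.array([np.cos(a),np.sin(a),0]);print(k,X.round(4),np.round(proj(c,X),2),np.round(proj(s,X),2))
o=robot.get_obs();Rt=R.from_quat(o['tool_rot'])
for L in (114,94): print(np.round(proj(c,o['position']+Rt.apply([-L/1000,0,-.0173])),2))
E
```

```text
178 211.83 155.0 [0.5848 0.278  0.16  ]
179 211.64 228.0 [0.582  0.2785 0.16  ]
180 211.5 252.0 [0.5792 0.2788 0.16  ]
181 211.31 253.0 [0.5764 0.2793 0.16  ]
182 211.15 242.0 [0.5736 0.2797 0.16  ]
183 211.09 221.0 [0.5707 0.2799 0.16  ]
184 210.77 237.0 [0.5679 0.2807 0.16  ]
185 210.49 210.0 [0.5651 0.2814 0.16  ]
186 210.28 210.0 [0.5623 0.282  0.16  ]
187 210.17 240.0 [0.5595 0.2823 0.16  ]
188 210.02 246.0 [0.5567 0.2826 0.16  ]
189 209.88 246.0 [0.5539 0.283  0.16  ]
[[ 94.  92.  89.  88.  94.  96.  92.  92.  90.]
 [ 95.  98.  96.  95.  94.  98.  95.  93.  92.]
 [ 97.  96.  98.  98. 109. 104.  96.  95.  95.]
 [ 93.  98. 106. 127. 144. 128. 101.  99.  96.]
 [ 92. 102. 129. 167. 180. 159. 119.  94.  92.]
 [ 93. 110. 156. 189. 191. 166. 126.  98.  93.]
 [ 97. 125. 171. 193. 189. 165. 129.  97.  95.]]
[[ 90.  88.  89.  89.  90.  90.  91.  92.  95.  96.  96.  95.  85.  73.
   68.  69.]
 [ 89.  91.  91.  93.  93.  92.  89.  91.  93.  95.  96.  89.  76.  77.
  100. 103.]
 [ 90.  91.  92.  94.  96.  91.  90.  92.  93.  95.  90.  77.  64.  92.
  134. 133.]
 [ 88.  91.  91.  92.  93.  9
[... 415 characters left out ...]
8.  70.  82. 105. 120. 116.  98.  75.  59.  49.  46.
   51.  57.]
 [ 74.  70.  68.  64.  66.  66.  73.  77.  74.  65.  57.  49.  51.  65.
   82.  76.]
 [ 69.  68.  67.  64.  65.  64.  65.  66.  65.  62.  56.  55.  68.  92.
  110.  94.]
 [ 72.  79.  73.  67.  66.  64.  64.  65.  64.  64.  62.  68.  85.  98.
  101.  85.]
 [ 78.  87.  79.  67.  64.  64.  64.  62.  64.  64.  65.  66.  75.  79.
   80.  78.]
 [ 70.  74.  71.  66.  63.  64.  63.  65.  64.  64.  63.  65.  65.  67.
   71.  73.]]
0 [0.6375 0.2688 0.16  ] [215.35 159.49] [240.74 221.18]
0.04 [0.598  0.2749 0.16  ] [212.99 173.35] [250.03 227.84]
0.05 [0.5881 0.2764 0.16  ] [212.4  176.84] [252.39 229.54]
[212.63 176.73]
[211.43 183.74]
```

```bash
python3 - <<'E'
from h import *
c=load('top8.png');g=c['pixels'].astype(int).sum(2)/3
np.set_printoptions(linewidth=200)
for r in range(147,164): print(r,g[r,204:228].astype(int))
# housing edges by row
for r in range(134,146): print(r,g[r,204:230].astype(int))
big('top8.png',(200,140,235,170),18,'lens8.png')
E
```

```text
147 [ 82  87  89 104 137 158 160 161 162 162 162 166 168 168 168 167 168 167 161 135  88  70  72  87]
148 [ 90  87  86  90 107 120 128 128 133 137 139 146 152 154 160 160 161 161 154 122  80  72  70  91]
149 [ 94  88  86  85  89  93  92  75  77  86  96 105 111 114 119 126 128 132 131 108  73  67  71  96]
150 [95 89 86 87 81 81 71 55 51 57 64 74 73 65 70 71 75 84 89 78 72 70 74 90]
151 [91 90 85 83 83 81 79 65 65 66 76 83 72 62 51 44 52 54 65 66 70 70 74 86]
152 [ 96  92  92  84  83  85  83  87  92  97 103 100  92  73  62  58  49  36  46  56  70  71  77  91]
153 [122 123 121 109  90  87  87  90  95  97 105 106  98  93  84  74  60  47  45  65  80  78  81  90]
154 [153 156 154 138 114  88  69  64  59  71  82  82  84  82  77  75  67  66  61  81 100  92  91  92]
155 [167 167 164 156 131  86  50  46  51  57  70  67  63  52  51  55  57  58  62  90 113 109  97  93]
156 [168 167 166 161 133  80  47  46  49  58  68  67  57  39  38  39  39  35  59  95 116 116 108  94]
157 [168 169 168 154 121  68  44  44  54  61  67  64  51  38  35  36  27  33  66 104 119 121 114 100]
158 [168 168 164 144 104  
[... 1205 characters left out ...]
164 165 163 162 150 109  75  72  73  84]
140 [ 86  86  87  87 100 141 165 167 167 166 166 166 165 166 164 165 167 164 165 161 143 105  75  69  73  89]
141 [ 83  81  82  89 109 145 166 165 166 167 167 165 166 165 165 166 167 166 165 159 139  95  76  71  77  88]
142 [ 84  84  84  89 116 150 167 168 167 169 167 166 167 167 166 167 165 167 166 158 131  85  73  69  80  95]
143 [ 85  84  84  89 122 157 168 169 168 167 167 167 169 168 167 167 167 166 166 157 123  75  70  73  88 101]
144 [ 82  86  84  92 130 161 167 168 167 167 165 168 167 168 167 169 168 167 168 154 114  77  68  75  97 113]
145 [ 85  82  86 102 137 166 167 166 170 168 168 167 168 169 167 168 167 167 164 150 106  72  68  79 101 114]
```

View pics/lens8.png

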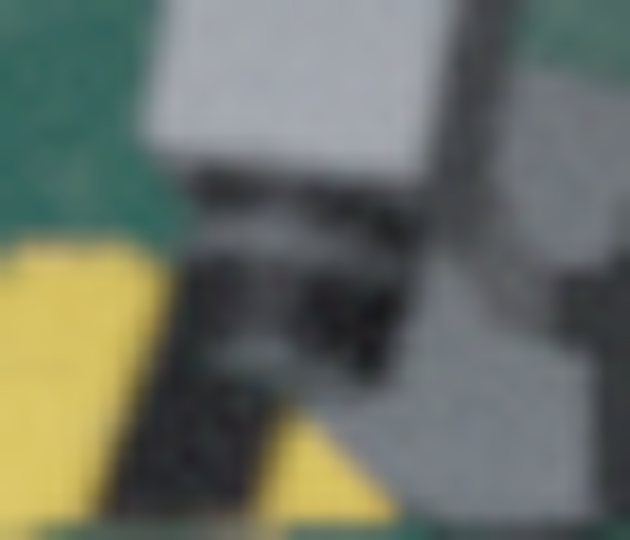

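```bash
python3 - <<'E'
from h import *
c=load('top8.png');g=c['pixels'].astype(int).sum(2)/3
def edge(row,lo,hi,up):
    for k in range(len(row)-1):
        a,b=row[k],row[k+1];m=(lo+hi)/2
        if up and a<m<=b or (not up and a>=m>b): return k+(m-a)/(b-a)
H=[]
for r in range(133,146):
    row=g[r,200:232]; top=np.median(row[13:20]); l=200+edge(row[:14],row[5:8].min(),top,True); k=18; rr=200+k+edge(row[k:],row[k:].min(),top,False)
    H.append((onz(c,l,r,.183)+onz(c,rr,r,.183))[:2]/2)
H=np.array(H);p=np.polyfit(H[:,0],H[:,1],1);print('housing yaw',np.degrees(np.arctan(p[0])),'y at .6375',np.polyval(p,.6375),'at .598',np.polyval(p,.598), 'x.687',np.polyval(p,.687))
G=[]
for r in range(180,190):
    row=g[r,204:220]; m=row.max(); l=204+edge(row[:9],row[:4].min(),m,True); rr=204+6+edge(row[6:],row[8:].min(),m,False)
    rr2=204+6+edge(row[6:],row[8:].min(),160,False)
    q=onz(c,(l+rr2)/2,r,.16); G.append((q[0],q[1],(rr2-l)/372*1000))
G=np.array(G);p=np.polyfit(G[:,0],G[:,1],1);print('gauge yaw',np.degrees(np.arctan(p[0])),'y at .598',np.polyval(p,.598),'w',G[:,2].mean())
print('barrel-based lens y',onz(c,215.3,158,.16))
E
```

```text
housing yaw -8.839729514254415 y at .6375 0.26869032640446483 at .598 0.2748332986335065 x.687 0.2609921713326278
gauge yaw -11.0292204124994 y at .598 0.2741128864670212 w 12.870459589000955
barrel-based lens y [0.64179917 0.26899497 0.16      ]
```

Camera axis from the housing edges: yaw −8.84° and y = 0.2748 at the goal. The seen gauge axis gives y = 0.2741 there, so they agree within 1 mm. Final advance.

Emit:
{"op": "carry_out", "data": {
  "series": [
    [-3,0.4,0.2,0,0,0,-1],
    [-6,0.4,0.2,0,0,0,-1],
    [-9.5,0.4,0.2,0,0,0,-1],
    [-9.5,0.4,0.2,0,0,0,-1],
    [-9.5,0.4,0.2,0,0,0,-1],
    [-9.5,0.4,0.2,0,0,0,-1],
    [-9.5,0.4,0.2,0,0,0,-1]
  ]
}}

```text
time: 14.45
position: [0.4851, 0.2923, 0.1427]
tool_rot: [0.077, 0.997, 0.0, -0.0]
ft_force: [-0.2, 1.2, -1.4]
grip_width: 0.0176
```

```bash
python3 - <<'E'
from h import *
st();plan((.4854,.2923,.1427),171.2)
s=snap('scene','scene9.png');c=snap('top','top9.png'); snap('wrist','wrist9.png');big('scene9.png',(215,195,285,250),11,'scene9b.png'); big('top9.png',(190,110,430,270),3.3,'top9b.png')
o=robot.get_obs();Rt=R.from_quat(o['tool_rot'])
X=o['position']+Rt.apply([-.114,0,-.0173]);print('tip FK',X.round(4),(np.array(proj(s,X))-[214.5,194.5])*11)
g=c['pixels'].astype(int).sum(2)/3; np.set_printoptions(linewidth=200)
print(g[169:180,206:220].astype(int))
E
```

```text
t 14.45 pos [0.4851 0.2923 0.1427] yaw 171.13 z [-6.e-04  2.e-04 -1.e+00] w 0.0176 F [-0.22  1.22 -1.42] M [ 0.033  0.053 -0.005] q [ 3.450e-01  5.550e-01  1.657e+00  1.000e-03  9.300e-01 -1.071e+00]
shift [-0.3  0.   0. ] turn [ 0.01 -0.04 -0.07] t 14.45
tip FK [0.5978 0.2747 0.16  ] [391.89119405 366.55338248]
[[ 82  77  79  80  84  88  96 107 122 128 107 105 106 106]
 [ 88  86  89  90  88  88  90  94 100  95  87  90  87  85]
 [ 85  90  90  87  91  87  90  90  91  88  87  89  87  87]
 [ 86  87  90  89  91  91  93  91  94  90  93  89  93  94]
 [ 89  87  87  87  92 102 114 111  98  94  90  90  90  95]
 [ 92  91  89  93  98 127 152 145 117  97  91  93  93  96]
 [ 93  93  93  97 121 157 178 173 138  98  90  89  97  99]
 [ 87  92  97 109 145 178 182 173 142 105  93  93  98  94]
 [ 91  90  95 107 152 190 193 172 141 110 101  95  96  94]
 [ 90  93  94 112 157 187 186 167 136 102  92  92  92  91]
 [ 91  95  94 121 161 174 160 158 130  96  98  96  93  88]]
```

View pics/scene9b.png

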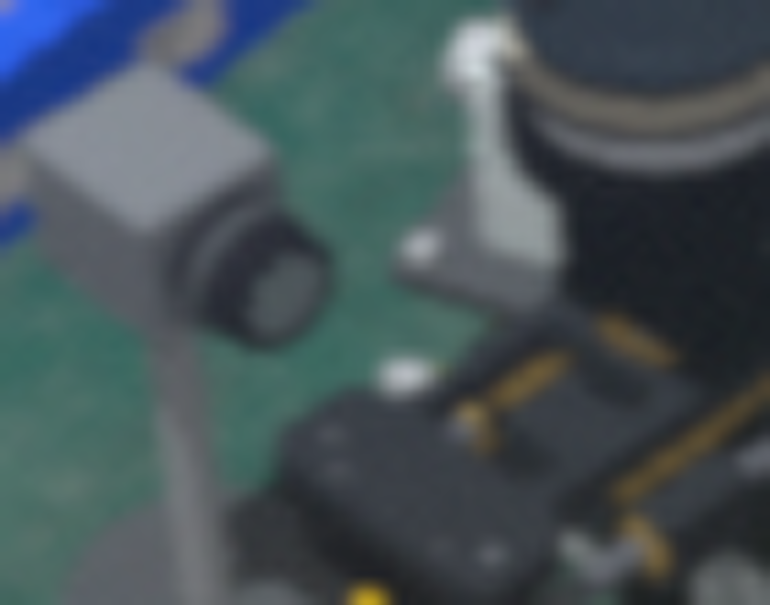

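View pics/top9b.png

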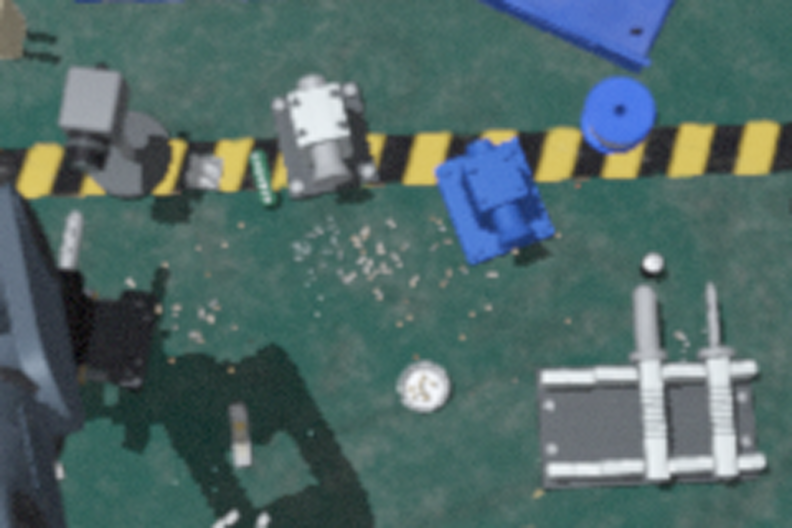

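View pics/wrist9.png

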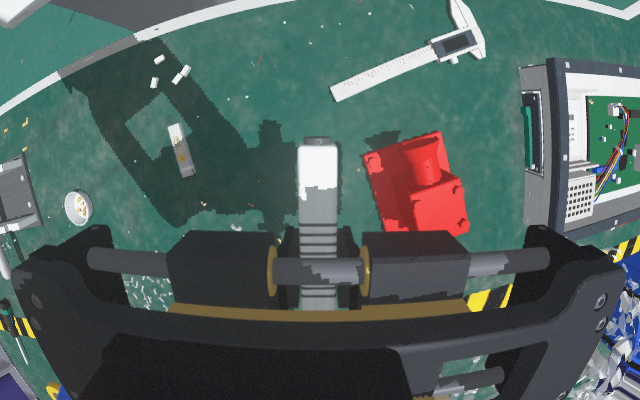

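The tip in the top view is at about row 173.2, col 212.4, against a goal of (213.0, 173.35). I'll cross-check by triangulating the tip and lens the same way.

```bash
python3 - <<'E'
from h import *
s=load('scene9.png');c=load('top9.png')
np.set_printoptions(linewidth=200)
gs=s['pixels'].astype(int).sum(2)/3; print(gs[224:234,244:258].astype(int))
S=lambda x,y:(215+(x+.5)/11-.5,195+(y+.5)/11-.5)
for a,b in [((212.4,173.2),S(386,375)),((212.4,173.4),S(390,376)),((212.6,173.4),S(385,372))]:
    print(tri([ray(c,*a),ray(s,*b)]),)
p=np.array([.5978,.2747,.16])
for n,d in (('x',[.003,0,0]),('y',[0,.003,0]),('z',[0,0,.003])): print(n,np.subtract(proj(s,p+d),proj(s,p))*11,np.subtract(proj(c,p+d),proj(c,p)))
# lens glass ellipse centroid in scene: greenish-grey disc
print('lens scene',onz(s,*S(285,303),.16), 'pred',(np.array(proj(s,[.6375,.2688,.16]))-[214.5,194.5])*11)
# handle axis in wrist view: pitch check
w=load('wrist9.png');gw=w['pixels'].astype(int).sum(2)/3
print(gw[134:150:3,292:346].astype(int)[:, ::2])
E
```

```text
[[ 82  87  90  88  88  89  90  90  91  93  96  97  96  93]
 [ 86  88  89  90  90  92  93  91  90  92  93  96  95  90]
 [ 88  86  88  90  92  95  98  97  95  94  94  94  91  80]
 [ 86  85  89  90  92 103 119 127 126 116 103  94  83  72]
 [ 88  87  89  90  96 121 155 174 171 150 118  89  73  62]
 [ 88  88  87  87  94 121 157 176 173 144 106  73  59  52]
 [ 84  79  74  73  78  99 125 133 122  98  75  59  48  44]
 [ 74  68  67  65  66  72  84  85  75  64  55  47  54  66]
 [ 68  63  65  64  64  64  65  66  64  58  51  54  78 100]
 [ 69  71  66  64  65  65  64  64  63  62  60  70  91 102]]
(array([0.59853108, 0.27675343, 0.15822887]), [np.float64(0.000401780977135949), np.float64(0.00040178097713594455)])
(array([0.59767537, 0.27658912, 0.15833127]), [np.float64(0.0006787683023017526), np.float64(0.0006787683023017008)])
(array([0.59836303, 0.27636971, 0.15880794]), [np.float64(0.00021212635671839013), np.float64(0.00021212635671833766)])
x [-9.0363226  -4.59460546] [ 0.01207854 -1.05220787]
y [-7.63988929  6.72686135] [-1.08565563  0.03535639]
z [-0.96008758 -8.50332686] [-0.23108877 -0.26598625]
lens scene [0.63568054 0.272139   0.16      ] pred [288.68325626 293.51329078]
[[ 98 102 104 104 100 101  99 104 103 102 101 102 104 107 106 104 104 105 108 111 112 111 106 105 106 105 105]
 [ 94  99  99 103 102 104  88  85  84  78  81  78  77  79  79  81  90  90  95  95 106 108 105 105 105 108 102]
 [ 95  97 100 103 104 102  83  96 104 113 119 126 135 142 154 133 123 122 116 106 107 110 104 103 105 107 105]
 [ 70  70 105 107 120 128  84  98 105 111 118 125 135 138 157 131 123 120 117 116 137 109  77  80  81 105 104]
 [ 73  74 105 119 179 205 206 207 206 209 208 208 208 210 212 214 212 211 215 214 215 201 126  80  77 105 107]
 [ 74  74  82 206 240 244 244 245 245 245 245 245 245 246 246 246 246 247 247 247 247 246 227  76  78 107 105]]
```

```bash
python3 - <<'E'
from h import *
np.set_printoptions(linewidth=220)
for f in ('wrist2.png','wrist7.png','wrist9.png'):
    w=load(f);g=w['pixels'].astype(int).sum(2)/3
    print(f); print('col318 rows134-160',g[134:160,318].astype(int)); 
    for r in (170,): print(r,g[r,294:344].astype(int))
for f in ('scene0.png','scene1.png','scene9.png'):
    s=load(f);h=cv2.cvtColor(s['pixels'],cv2.COLOR_RGB2GRAY); print(f);print(h[214:229,231:249])
for a in (213,212): pass
E
python3 - <<'E'
import sys;sys.path.insert(0,'.')
import os;os.chdir('.')
from h import *
big('scene9.png',(228,205,262,236),20,'l9.png'); big('wrist9.png',(270,120,370,240),5,'w9.png'); big('wrist2.png',(270,120,370,240),5,'w2.png')
a=cv2.imread('pics/w9.png');b=cv2.imread('pics/w2.png');cv2.imwrite('pics/w29.png',cv2.resize(np.hstack([b,a]),(800,480)))
E
```

```text
wrist2.png
col318 rows134-160 [247 247 227  92  92  97  94  96  95  96 105 138 176 181 183 185 187 185 187 187 186 188 186 190 189 188]
170 [ 93  97 125 159 173 180 182 187 187 185 187 187 188 187 189 183 187 185 186 185 186 187 186 188 190 187 189 190 187 247 247 247 247 247 247 247 247 247 247 247 247 247 245 193  99 102  98 142 175 173]
wrist7.png
col318 rows134-160 [101 101  85  79 116 129  85  86  85 111 124 154 203 235 240 245 247 247 247 247 247 247 247 247 247 247]
170 [ 74  92 102 133 185 224 239 245 245 245 245 245 246 246 246 246 246 246 246 246 246 246 246 247 247 247 247 247 247 247 247 247 247 247 247 247 247 247 247 247 246 244 228 155  81  81  79  80  89 107]
wrist9.png
col318 rows134-160 [107 108  86  79 120 149 142 115 113 138 146 168 210 237 241 246 247 247 247 247 247 247 247 247 247 247]
170 [ 76 101 111 138 189 226 240 245 246 246 246 246 246 246 246 246 246 246 246 246 246 247 247 247 247 247 247 247 247 247 247 247 247 247 247 247 247 247 247 247 246 245 231 158  84  81  83  83  94 114]
scene0.png
[[101  85  73  65  70  80  81  76  68  69  77  89  94  95  92  
[... 2636 characters left out ...]
 75  68  78  91  95  93]
 [ 63  71  67  54  49  47  50  65  77  82  84  83  79  69  77  88  92  93]
 [ 65  68  61  48  46  45  53  73  83  84  84  82  75  69  76  88  89  90]
 [ 70  65  57  46  44  46  54  73  83  85  83  79  72  73  81  87  88  89]
 [ 70  64  54  46  44  46  61  77  82  83  80  73  69  77  87  89  89  89]
 [ 77  71  62  54  46  43  54  71  80  79  72  68  73  84  91  93  91  91]
 [ 87  85  81  73  63  53  50  60  66  67  66  72  83  90  92  93  93  94]
 [ 91  92  91  90  88  78  64  61  63  69  77  86  89  92  90  92  93  95]
 [ 95  94  91  94  95  93  87  88  87  87  88  90  91  90  89  93  94  96]
 [ 95  94  93  96  95  95  93  95  96  98  93  92  91  92  91  93  94  99]]
```

View pics/l9.png

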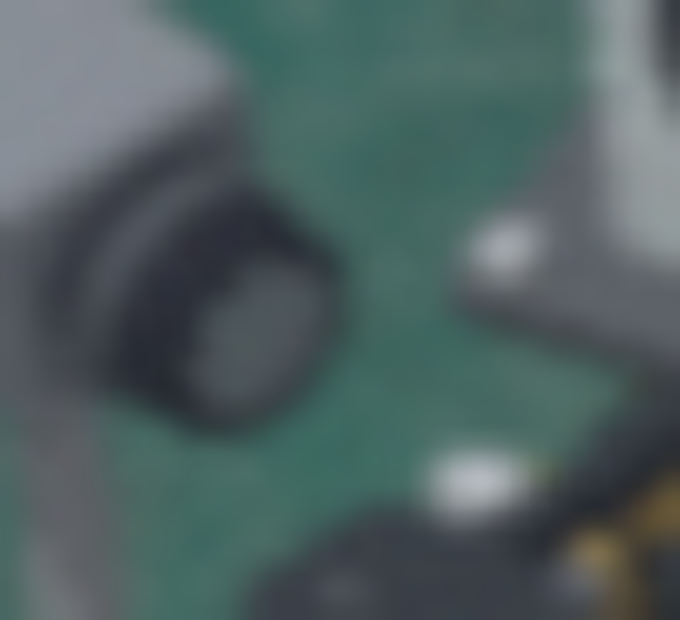

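View pics/w29.png

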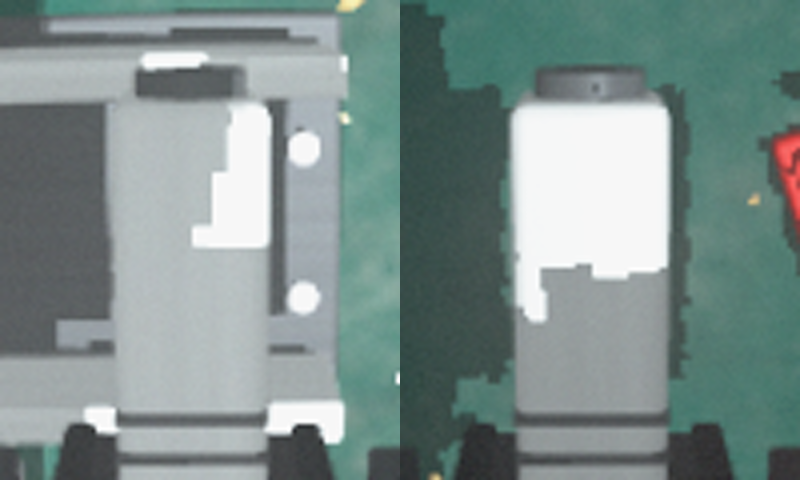

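```bash
cat > w.py <<'E'
from h import *
def pf(c,X):
    p=att(c).T@(np.array(X)-c['position']);r=np.hypot(p[0],p[1]);t=np.arctan2(r,p[2]);return np.round([c['fx']*t*p[0]/r+c['cx'],c['fy']*t*p[1]/r+c['cy']],2)
E
python3 - <<'E'
from w import *
np.set_printoptions(linewidth=220)
obs={'wrist2.png':([.4274,-.151,.1638],None),'wrist9.png':(None,None)}
w=load('wrist9.png');o=robot.get_obs();Rt=R.from_quat(o['tool_rot']);p=o['position']
for pit in (-1,0,1):
    Q=R.from_euler('y',pit,degrees=True)
    for x,y,z in [(58,-9,-9),(58,9,-9),(30,-9,-9),(30,9,-9),(30,-9,9)]:
        v=Q.apply([x,y,z])+[0,0,-17.3]
        print(pit,(x,y),pf(w,p+Rt.apply(v/1000)),end=' ')
    print(' rear z change', Q.apply([58,0,0])[2])
for f in ('wrist2.png','wrist9.png'):
    g=load(f)['pixels'].astype(int).sum(2)/3
    for r in (148,155,165,180,195): 
        print(f,r,g[r,292:304].astype(int),g[r,330:344].astype(int))
    print(g[196:214,320].astype(int))
E
```

```text
-1 (58, -9) [297.82 145.2 ] -1 (58, 9) [338.32 145.21] -1 (30, -9) [298.61 205.77] -1 (30, 9) [337.46 205.77] -1 (30, -9) [300.64 196.02]  rear z change 1.0122395733624436
0 (58, -9) [297.68 145.78] 0 (58, 9) [338.46 145.79] 0 (30, -9) [298.55 206.42] 0 (30, 9) [337.52 206.42] 0 (30, -9) [300.58 195.99]  rear z change 0.0
1 (58, -9) [297.54 146.4 ] 1 (58, 9) [338.61 146.42] 1 (30, -9) [298.49 207.1 ] 1 (30, 9) [337.59 207.1 ] 1 (30, -9) [300.53 195.98]  rear z change -1.0122395733624436
wrist2.png 148 [ 92  93  93  95 132 173 174 181 179 182 182 182] [245 246 247 247 247 247 239 143  99 100  98 130 163 179]
wrist2.png 155 [ 95  92  92  93 134 171 177 178 182 185 186 187] [247 247 247 247 247 247 245 198 100 101  98 105 218 247]
wrist2.png 165 [ 92  94  94  96 135 166 173 180 185 187 187 184] [247 247 247 247 247 247 245 193  97  97  99 140 169 170]
wrist2.png 180 [ 94  98  93  97  96 118 152 178 181 186 187 187] [247 247 247 247 247 247 239 168 101  96  98 136 168 172]
wrist2.png 195 [ 96  96  98  97  96 121 161 178 182 182 186 188] [187 188 188 182 179 177 163 125  97  97  96 154 226 247]
[188 187 190 189 187 188 186 190 188 186 190 185 189 188 187 187 187 188]
wrist9.png 148 [ 75  74  77  77  76 113 184 221 234 240 241 241] [245 245 245 245 245 242 215 114  79  80  78  94 104 105]
wrist9.png 155 [ 75  76  77  79  83 136 209 231 242 245 246 246] [247 247 247 247 247 245 233 159  82  82  80  81  92 110]
wrist9.png 165 [ 79  78  80 102 110 142 197 229 240 245 246 246] [247 247 247 247 246 245 233 158  81  83  81  84  98 114]
wrist9.png 180 [ 78  82  81 105 113 128 167 224 238 245 246 246] [247 247 247 247 246 244 228 126  84  84  84  86  99 120]
wrist9.png 195 [ 73  76  74  76  97 117 148 218 233 243 245 246] [157 158 155 153 151 148 134 106  82  83  82  80  90 114]
[155 160 157 154 156 157 157 155 155 155 156 157 156 156 154 157 154 155]
```

The wrist view confirms the handle hasn't slipped: rear edge at row 145.5 against 145.8 predicted for level. Both fixed cameras put the tip about 1 mm to +y of the lens axis and slightly low. I'll trim by that small amount.

Emit:
{"op": "carry_out", "data": {
  "series": [
    [0,-0.8,-0.5,0,0,0,-1],
    [0,-0.8,-0.5,0,0,0,-1],
    [0,-0.8,-0.5,0,0,0,-1],
    [0,-0.8,-0.5,0,0,0,-1],
    [0,-0.8,-0.5,0,0,0,-1],
    [0,-0.8,-0.5,0,0,0,-1]
  ]
}}

```text
time: 15.35
position: [0.485, 0.2915, 0.1432]
tool_rot: [0.077, 0.997, 0.0, -0.0]
ft_force: [0.9, 0.8, -1.7]
grip_width: 0.0177
```

```bash
python3 - <<'E'
from h import *
st()
o=robot.get_obs();Rt=R.from_quat(o['tool_rot']);print('tip',o['position']+Rt.apply([-.114,0,-.0173]),'axis',Rt.apply([-1,0,0]).round(4))
snap('top','top10.png');big('top10.png',(190,120,260,190),8,'top10b.png')
E
```

```text
t 15.35 pos [0.485  0.2915 0.1432] yaw 171.13 z [-5.e-04  3.e-04 -1.e+00] w 0.0177 F [ 0.86  0.77 -1.65] M [-0.011  0.012  0.008] q [ 3.440e-01  5.540e-01  1.658e+00  1.000e-03  9.300e-01 -1.073e+00]
tip [0.59766024 0.27393349 0.16048274] axis [ 9.880e-01 -1.542e-01 -5.000e-04]
```

View pics/top10b.png

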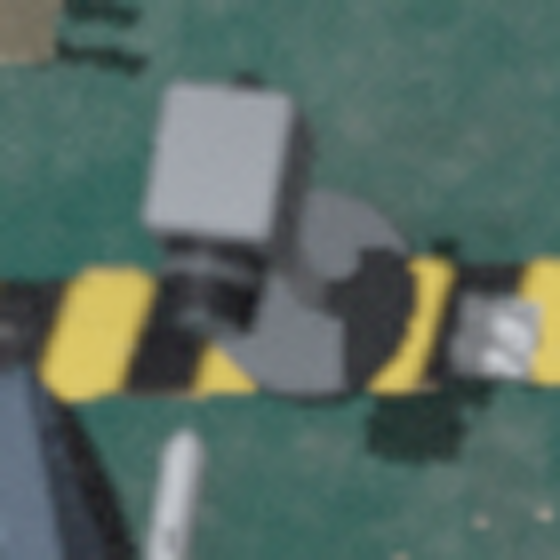

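The probe, tip at crop (184,432), points along the lens axis through the barrel at about (208,315), and everything else stands where it was. Handing in.

```bash
python3 -c "
from rig import robot
print(robot.hand_in())"
```

```text
the job is handed in; nothing more can be done
None
```

I picked the middle gauge (the +y slot) from the rack and slid it into the grey tube. Its collar stopped on the rim with about 4 N of push, at 54.1 mm against 54 predicted. I then drew it straight out and handed the job in at about 15.4 s while still holding it in front of the inspection camera.

Last checks before hand-in:
- **Pose:** the gauge axis was within 0.1° of level and pointing at −8.9°, against −8.8° measured for the camera. From the arm's readings, the tip was at (0.598, 0.274, 0.160), about 40 mm in front of the glass.
- **Grip:** nothing slipped in the fingers as far as the wrist view shows. The handle's rear edge was within 0.3 px of the prediction for a level hold.
- **Surroundings:** the other two gauges, the capacitor, terminal block, heat sink, dish and module looked unmoved.

One disagreement remains. The fixed cameras put the tip 1–2 mm to +y and slightly lower than the arm's readings did. That is about the 2 mm calibration limit, so I split the difference with a trim of 0.8 mm sideways and 0.5 mm up. Centring is therefore uncertain by about 1–2 mm.

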